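# Clip a guard cover and its fastener tin into the kit rack

### The arm

A 6-joint arm with a two-finger parallel gripper is mounted at the origin on the work surface. World frame = base frame: x ahead of the robot, y to its left, z up, the work surface at z = 0. Lengths are in m, angles in rad, forces in N, time in s.
With the tool pointing down it reaches from about 0.35 to 0.85 m from the base axis. Payload 8.1 kg.
Tool frame: the origin (TCP) lies between the finger pads; the fingertips stand 8 mm ahead of it and the grasp point (between the pads) lies 11 mm behind it (robot.tip_reach is the y of the fingertips in the tool frame, in m); y points along the fingers, z is the direction in which the jaws open and shut, and the axes are right-handed (so a half turn about y gives the same grasp; the last joint's range is limited). The gripper opens to 93 mm and grips with 3 to 60 N. Pads are 15 mm wide; open, the fingers measure 128 mm over their backs; the gripper's body (75 mm by 188 mm) begins 65 mm behind the grasp point.
Start: joints at [-1.364, 0.13, 1.488, -0, 1.523, -0.085], TCP at [0.173, -0.575, 0.227] pointing down, gripper open.
Joint ranges: [-2.96, 2.96], [-0.89, 2.26], [0.02, 2.5], [-1.34, 4.48], [0, 2.73], [-2.66, 2.66]. Speed limits (rad/s): [2.39, 2.39, 2.79, 3.14, 3.14, 3.14].

### API

Orientations are given as a rotation vector (axis times angle).
In Python, from plant import robot gives the robot as it stands.
- The arm moves only by the tool carry_out, never from a script. Its argument "increments" is a list of rows, each an object with "linear": the shift along the tool's x, y, z in m, a list of three; "yaw": the turn about the tool's y in rad. A call has 1 to 5 rows; each row is the pose to reach, as a shift and turn from the pose measured when the call began, along the tool's axes at that moment; what a row does not reach only later rows make up. A row lasts 1/8 s, in which the tool goes at most 62.5 mm and 10.7 degrees, less where a joint would pass 70% of its speed; a pose out of reach is approached as far as the arm can. A call with a gripper value outside its range is refused whole. "gripper" is the opening, from 0 (shut) to 1 (fully open), set as the call begins (left out, the last holds). The fingers move at their own pace and stop on an object; "newtons" is the grip in N (left out, the last holds). Time passes only in rows, so rows that repeat a pose let the fingers close. It gives the time, the measured TCP pose, the force and the opening at its end, in the units of the state.
- robot.read_state(): the state, without advancing time (a new reading comes with each control period).
- robot.read_camera(name): name is "scene" or "side" or "wrist"; returns the picture (384x512x3 uint8, blue, green, red); there is no depth.
- robot.camera_params(name): a dict with "fov_y" (degrees; the focal length in pixels is half the picture's height over the tangent of half this angle, whatever the lens; pixels are square), "cx", "cy" (the principal point, pixels), "R" (3x3) and "t" (3): a world point X has camera coordinates R X + t. Camera axes: x right, y down, z forward; pixel columns grow to the right and rows downward; lengths in m; the calibration is good to about 2 mm. A picture is of the moment at which its call begins: read the wrist's pose just before it. camera_params takes no time and is no camera call; for the wrist camera it gives the pose at the moment of the call.
- robot.close_job(): hands the job in, once; it reports no verdict.
The state is a dict: "t": time; "q": joint angles; "dq": joint speeds; "joint_torque": joint torques, N m; "tool_pos": TCP position; "orientation": TCP orientation; "force": force on the tool from outside, world axes, zero at the start; "wrist_torque": the same for the moment, N m; "opening": finger opening in m.
Only numpy, scipy, OpenCV 4.12 (cv2) and the standard library are available. Lean on these libraries where they do the work, as an engineer would, in place of code of your own. Each camera call takes 0.05 s, during which the arm holds its last target.

### The job

Take the red guard cover out of the wooden stand and push it down into the empty clip slot of the rack, upright, until it is fully home and the spring clips have snapped into its windows. Put its fastener tin, lid up, into the high open end of the sloped lane and let go so that it slides down under the hoops and rests against the yellow stop. Leave the grey cover in the other slot, the hammer and the oil bottle where they are.

Things in the scene. Friction and masses are not known exactly. Their poses are not given: they have to be found in the camera images.
- cover: red louvred guard cover standing in the wooden stand: sheet 140 wide (its y), 6 thick (its x), 135 mm tall (z up). Its top 20 mm is a black grip rail 12 mm thick: grip there across the thickness. Two windows, 24 wide, 45 mm either side of the middle, 21 to 37 mm above the lower edge, take the clips. Same both ways round. About 0.25 kg. Origin: middle of the lower edge.
- stored: the same cover in grey, already clipped in the other station. Origin and axes as for the red one.
- stand: fixed wooden block 80 (x) x 120 (y) x 50 mm high with a groove along its y, 8 mm wide, its floor 10 mm above the bench (so 40 mm deep), in which the red cover stands. Origin: centre of the underside.
- free_station: the empty one of two equal clip stations bolted on the rack's grey base, their slots parallel and 110 mm apart: dark steel plate 62 (x) x 190 (y) x 12 mm high, slot along its y. Origin: centre of the plate's underside, 6 mm above the bench. Tops of the clips reach 72 mm, of the end posts about 73 mm above this origin.
- free_station_slot (a point): centre of the floor of the empty slot, where the middle of the cover's lower edge must end up (18 mm above the bench). x across the slot, y along it, z up. Black cheeks in the middle 50 mm: 18 mm high, 8.6 mm apart, flared above; end posts 145 mm apart, 45 mm high, flared above.
- full_station: the other station, holding the grey cover. Origin and axes as for the empty one.
- tin: fastener tin, bare metal with a blue lid, 50 x 50 mm (lid 51.5 mm), 55 mm high, about 0.3 kg. Origin: centre of the underside, z up.
- lane: fixed sloped lane 280 mm long, along its x, falling 18 degrees (0.314 rad) towards its +x, away from the robot. Smooth bed (a free tin slides down by itself), 64 mm wide between aluminium rails that stand 14.5 mm above it (outside 76 mm apart). Steel hoops about 75 mm above the bed cover it from 45 mm beyond the middle to the low end, the high part is open. Origin: centre of the underside on the bench.
- lane_load (a point): point on the bed's surface in the open high part, on the centre line, 75 mm uphill of the lane's middle, where a tin can be set down; 92 mm above the bench. Axes as lane (level, x downhill).
- lane_stop (a point): point on the bed's surface where the centre of the tin's underside lies once the tin stands flat against the yellow stop. Axes as lane (level, x downhill).
- hammer: hammer lying on the bench at the left, 260 mm long along its x; leave it.
- oilcan: orange oil bottle, 56 mm across, 120 mm high, beyond the rack; leave it. Origin: centre of the underside.
- free_station_mouth (a point): middle of the slot's mouth, 60 mm above its floor. Four steel spring clips, in facing pairs 45 mm either side of the middle: 23 mm apart here, narrowing to noses 2 mm apart 26 mm above the floor. Pushing the sheet down past them takes 10 to 20 N, felt from about 30 mm above the floor on; its weight is not enough. They snap into the windows at home.
There are look-alikes about, which are no part of the job. What is shaped like the cover but green is not meant.

How it is judged:
At the end, for the whole second after the job is handed in: Red cover upright (0.06 rad), square to the slot, lower edge within 2.5 mm of the slot floor, centred to 4 mm across, 6 mm along; tin lid up, flat on the lane, at the stop (9 mm along, 12 mm across); both at rest; grey cover moved under 8 mm, hammer and oil bottle under 30 mm (z of cover in the frame of free_station_slot between -0.003 and 0.0025 m and x of cover in the frame of free_station_slot between -0.004 and 0.004 m and y of cover in the frame of free_station_slot between -0.006 and 0.006 m and angle between cover's own z axis and vertical below 0.06 rad and angle between the x axis of cover and the x axis of free_station, either way round below 0.06 rad and x of tin in the frame of lane_stop between -0.009 and 0.006 m and y of tin in the frame of lane_stop between -0.012 and 0.012 m and z of tin in the frame of lane_stop between -0.005 and 0.006 m and angle between tin's own z axis and vertical below 0.4 rad and linear speed of each of tin, cover below 0.02 m/s and distance of stored from where it was at the start of the episode below 0.008 m and distance of each of hammer, oilcan from where it was at the start of the episode below 0.03 m); the robot touches nothing.
It fails at once if the grey cover is pulled out of its slot or knocked (moved 15 mm) (distance of stored from where it was at the start of the episode above 0.015 m).
It fails at once if the hammer is moved by more than 30 mm (distance of hammer from where it was at the start of the episode above 0.03 m).
It fails at once if the oil bottle is moved by more than 30 mm (distance of oilcan from where it was at the start of the episode above 0.03 m).
It fails at once if the tin is tipped over (angle between tin's own z axis and vertical above 1 rad).
It also fails if it takes over 62 s, if anything falls off the work surface, if the arm or the gripper's body presses on something with over 40 N, if the wrist force passes 120 N, or if a joint passes its speed limit or range.

## Working session

There is one attempt and no reset: what is moved stays moved. The work goes in short steps, Python scripts to look and compute and a tool call to move; the robot and the scene stay as the last step left them, time stands still between calls to the robot, and variables do not carry over. Pictures are saved under pics/ and viewed, and the job is handed in when it is done.

Besides the shell and the picture viewer there is one more tool, called after ">>>" as name([rows], argument=value, ...), one row to a line, values as JSON. carry_out: Moves the arm, as the interface text tells. Its arguments: {"type":"object","properties":{"increments":{"type":"array","items":{"type":"object","properties":{"linear":{"type":"array","items":{"type":"number"}},"yaw":{"type":"number"}}}},"gripper":{"type":"number"},"newtons":{"type":"number"}},"required":["increments"]}

```bash
ls; mkdir -p pics; python3 - <<'E'
from plant import robot
import cv2
s=robot.read_state()
for k in('t','tool_pos','orientation','opening'):print(k,s[k])
for n in('scene','side','wrist'):
    p=robot.camera_params(n);print(n,p)
    cv2.imwrite(f'pics/{n}0.png',robot.read_camera(n))
E
```

```text
pics
t 0.0
tool_pos [ 0.17250199 -0.57411504  0.2256217 ]
orientation [-0.30344256  2.0665929  -2.06292932]
opening 0.09290355113513388
scene {'fov_y': 53.96677223150905, 'cx': 248.67198285816076, 'cy': 194.88499832769588, 'R': array([[ 0.27908027,  0.96026543,  0.00212505],
       [ 0.51654827, -0.14825727, -0.84332536],
       [-0.80950113,  0.23645316, -0.53739912]]), 't': array([-0.21710175, -0.2536609 ,  1.4967457 ])}
side {'fov_y': 44.402304081276355, 'cx': 253.72889263397397, 'cy': 196.79345586231304, 'R': array([[-0.72858873, -0.68490188, -0.00823888],
       [-0.46656109,  0.50505557, -0.72611268],
       [ 0.50147703, -0.52519358, -0.68752636]]), 't': array([0.48670218, 0.3289726 , 1.22667538])}
wrist {'fov_y': 58.01104901077725, 'cx': 254.32887917175194, 'cy': 194.2366810399302, 'R': array([[ 0.28741841, -0.95780334, -0.00184942],
       [-0.92987266, -0.27949882,  0.23920126],
       [-0.22962468, -0.06703112, -0.97096825]]), 't': array([-0.59894415, -0.02653303,  0.38917662])}
```

View pics/scene0.png

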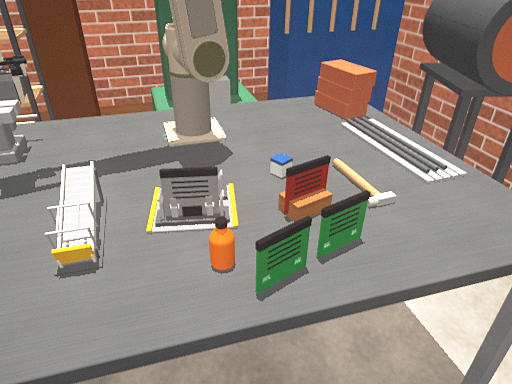

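View pics/side0.png

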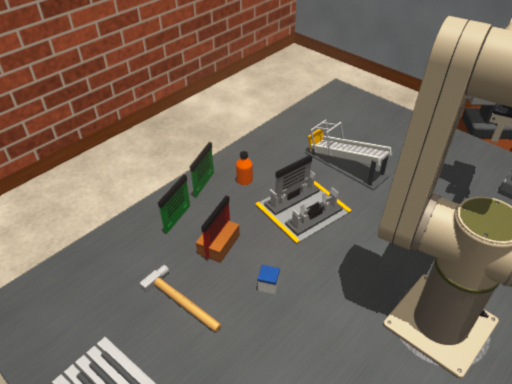

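View pics/wrist0.png

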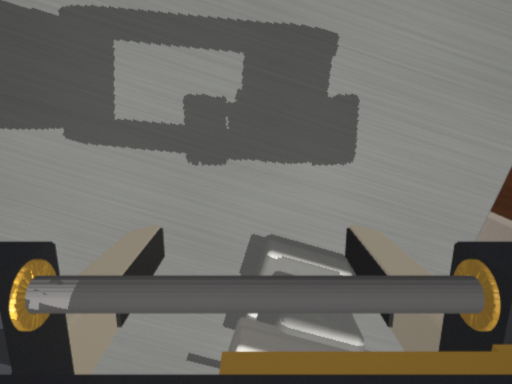

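```bash
cat > h.py <<'E'
import numpy as np,cv2
from plant import robot
P={n:robot.camera_params(n) for n in('scene','side')}
def cam(n): return robot.camera_params(n) if n=='wrist' else P[n]
def ray(p,u,v):
    f=192/np.tan(np.radians(p['fov_y']/2))
    d=p['R'].T@np.array([(u-p['cx'])/f,(v-p['cy'])/f,1.]);return -p['R'].T@p['t'],d
def onz(p,u,v,z):
    o,d=ray(p,u,v);return o+d*(z-o[2])/d[2]
def proj(p,X):
    f=192/np.tan(np.radians(p['fov_y']/2));c=p['R']@np.asarray(X,float)+p['t']
    return np.array([p['cx']+f*c[0]/c[2],p['cy']+f*c[1]/c[2]])
def tri(pv):
    A=np.zeros((3,3));b=np.zeros(3);L=[]
    for p,u,v in pv:
        o,d=ray(p,u,v);d=d/np.linalg.norm(d);M=np.eye(3)-np.outer(d,d);A+=M;b+=M@o;L.append((o,M))
    X=np.linalg.solve(A,b);return X,[float(np.linalg.norm(M@(X-o))) for o,M in L]
def crop(src,dst,x0,y0,x1,y1,s):
    im=cv2.imread(src)[y0:y1,x0:x1];cv2.imwrite(dst,cv2.resize(im,None,fx=s,fy=s,interpolation=cv2.INTER_CUBIC))
E
python3 - <<'E'
from h import *
crop('pics/scene0.png','pics/s1.png',40,130,250,280,3.8)
crop('pics/scene0.png','pics/s2.png',255,140,405,250,5)
crop('pics/side0.png','pics/d1.png',250,110,400,240,4.5)
crop('pics/side0.png','pics/d2.png',140,180,290,335,3.8)
p=robot.camera_params('wrist');print('wrist cam',-p['R'].T@p['t'],p['R'][2])
print('scene cam',-P['scene']['R'].T@P['scene']['t'],'side',-P['side']['R'].T@P['side']['t'])
E
```

```text
wrist cam [ 0.23684743 -0.55503564  0.38324695] [-0.2295783  -0.06725048 -0.97096405]
scene cam [ 1.40323425 -0.18304202  0.5908925 ] side [-0.10705799  0.81143582  1.08625272]
```

View pics/s1.png

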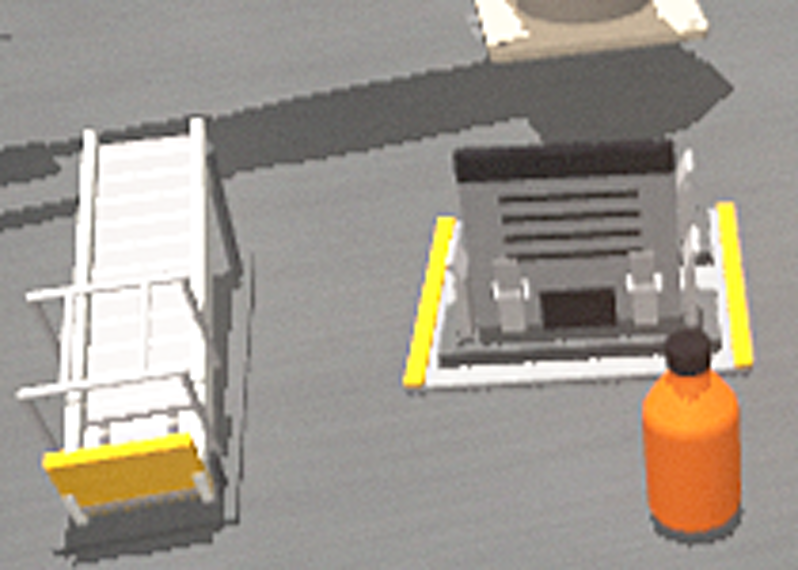

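View pics/s2.png

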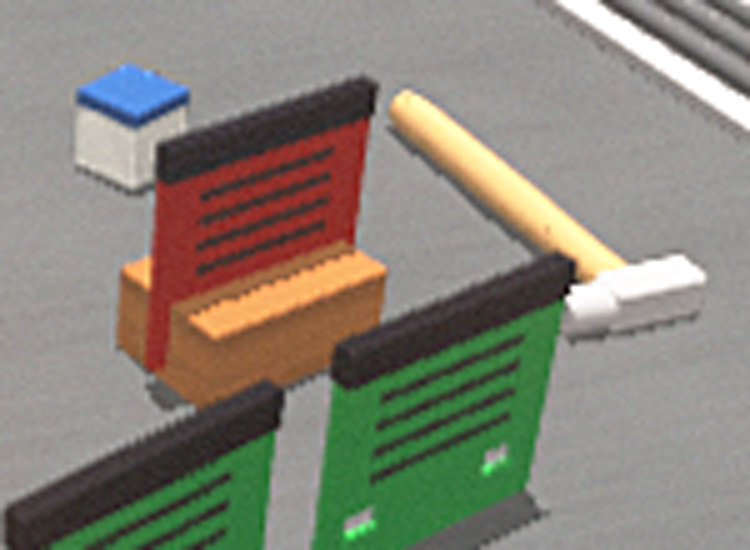

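View pics/d1.png

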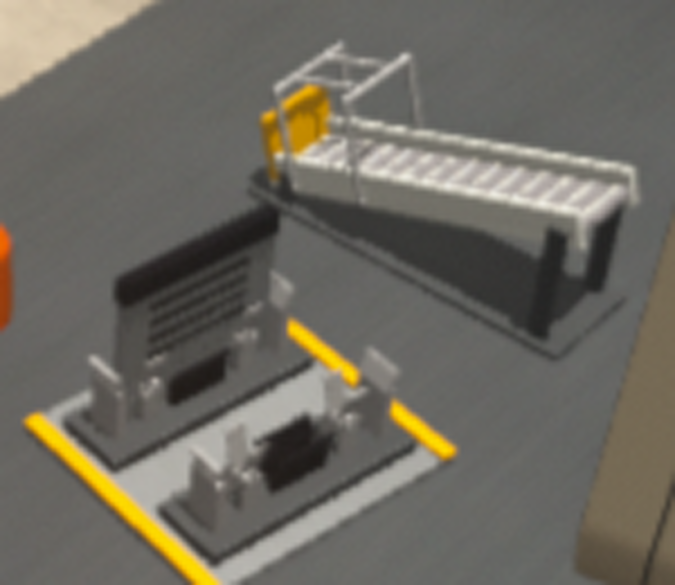

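View pics/d2.png

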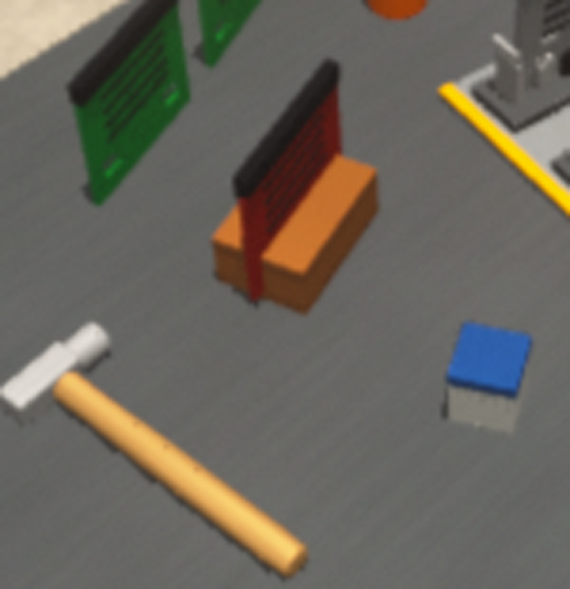

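```bash
python3 - <<'E'
from h import *
np.set_printoptions(precision=4,suppress=True)
S,D=P['scene'],P['side']
s2=lambda x,y:(255+x/5,140+y/5); s1=lambda x,y:(40+x/3.8,130+y/3.8)
d1=lambda x,y:(250+x/4.5,110+y/4.5); d2=lambda x,y:(140+x/3.8,180+y/3.8)
print('rail scene',[onz(S,*s2(*q),.145) for q in((160,148),(172,140),(375,85),(365,77))])
print('rail side',[onz(D,*d2(*q),.145) for q in((245,183),(330,63))])
print('tin scene',np.mean([onz(S,*s2(*q),.055) for q in((76,98),(128,65),(189,95),(135,123))],0),[onz(S,*s2(*q),.055) for q in((76,98),(128,65),(189,95),(135,123))])
print('tin side',np.mean([onz(D,*d2(*q),.055) for q in((467,325),(530,337),(520,390),(447,380))],0))
print('plate free side',[onz(D,*d1(*q),.018) for q in((160,510),(215,553),(412,445))])
print('yellow side', [onz(D,*d1(*q),.008) for q in((35,415),(288,322),(450,455))])
print('yellow scene',[onz(S,*s1(*q),.008) for q in((445,218),(727,203),(745,365),(412,383))])
print('grey rail scene',[onz(S,*s1(*q),.153) for q in((455,152),(673,143))],'side',[onz(D,*d1(*q),.153) for q in((120,285),(275,215))])
# lane: high end rails tops
print('lane tri L', tri([(S,*s1(90,131)),(D,*d1(632,172))]))
print('lane tri R', tri([(S,*s1(198,121)),(D,*d1(583,218))]))
print('stop tops', tri([(S,*s1(45,457)),(D,*d1(322,88))]),tri([(S,*s1(193,436)),(D,*d1(266,115))]))
E
```

```text
rail scene [array([0.6464, 0.1361, 0.145 ]), array([0.6403, 0.1448, 0.145 ]), array([0.6132, 0.269 , 0.145 ]), array([0.6033, 0.2682, 0.145 ])]
rail side [array([0.5929, 0.2739, 0.145 ]), array([0.6377, 0.1449, 0.145 ])]
tin scene [0.4245 0.2086 0.055 ] [array([0.4189, 0.1737, 0.055 ]), array([0.3844, 0.2208, 0.055 ]), array([0.4344, 0.2426, 0.055 ]), array([0.46  , 0.1973, 0.055 ])]
tin side [0.4051 0.2177 0.055 ]
plate free side [array([0.517 , 0.0157, 0.018 ]), array([0.4636, 0.0209, 0.018 ]), array([ 0.4265, -0.1547,  0.018 ])]
yellow side [array([ 0.6518, -0.0023,  0.008 ]), array([ 0.5791, -0.2088,  0.008 ]), array([ 0.4056, -0.1738,  0.008 ])]
yellow scene [array([ 0.4104, -0.1761,  0.008 ]), array([0.4489, 0.041 , 0.008 ]), array([0.6581, 0.0013, 0.008 ]), array([ 0.6165, -0.2141,  0.008 ])]
grey rail scene [array([ 0.5775, -0.1651,  0.153 ]), array([ 0.6038, -0.0298,  0.153 ])] side [array([ 0.5935, -0.0245,  0.153 ]), array([ 0.5633, -0.1549,  0.153 ])]
lane tri L (array([ 0.4219, -0.4041,  0.1236]), [0.00012108824869219488, 0.00012108824869234267])
lane tri R (array([ 0.4203, -0.3347,  0.1212]), [0.0007230660539972821, 0.0007230660539972851])
stop tops (array([ 0.7039, -0.4097,  0.0625]), [0.0019117732011538653, 0.0019117732011538914]) (array([ 0.7091, -0.3351,  0.068 ]), [0.0033210730577679917, 0.0033210730577680455])
```

```bash
cat >> h.py <<'E'
from scipy.spatial.transform import Rotation as Rn
np.set_printoptions(precision=4,suppress=True)
def pose():
    s=robot.read_state();return np.array(s['tool_pos']),Rn.from_rotvec(s['orientation']).as_matrix(),s
def rel(target,jaw=None):
    """shift in tool axes to world target, yaw about tool y to bring tool z onto +-jaw (world)"""
    p,R,s=pose();d=R.T@(np.asarray(target)-p)
    y=None
    if jaw is not None:
        j=R.T@np.array([jaw[0],jaw[1],0.]);a=np.arctan2(j[0],j[2])
        a=(a+np.pi/2)%np.pi-np.pi/2;y=a
    return d,y
E
python3 - <<'E'
from h import *
p,R,s=pose();print(R)
c=cam('wrist');o=-c['R'].T@c['t'];print('cam in tool',R.T@(o-p),'dir',R.T@c['R'][2],'right',R.T@c['R'][0]);print(s['q'])
for t in([.46,-.2,.32],[.41,.21,.25]):print(rel(t,(1,0)))
E
```

```text
[[-0.9577 -0.0003  0.2877]
 [-0.2877  0.0014 -0.9577]
 [-0.0001 -1.     -0.0014]]
cam in tool [-0.0671 -0.1574 -0.0001] dir [ 0.2393  0.9709 -0.0003] right [0.0003 0.0002 1.    ]
[-1.3644  0.131   1.489   0.      1.523  -0.0854]
(array([-0.383 , -0.0937, -0.2758]), np.float64(-1.2790094144742128))
(array([-0.453 , -0.0232, -0.6828]), np.float64(-1.2790094144742128))
```

```bash
python3 - <<'E'
from h import *
print(rel([.43,-.42,.33]))
E
```

```text
(array([-0.291 , -0.104 , -0.0738]), None)
```

>>> carry_out([
  {"linear": [-0.055, -0.02, -0.014], "yaw": -0.18},
  {"linear": [-0.11, -0.04, -0.028], "yaw": -0.36},
  {"linear": [-0.17, -0.06, -0.042], "yaw": -0.54},
  {"linear": [-0.23, -0.08, -0.058], "yaw": -0.72},
  {"linear": [-0.29, -0.104, -0.074], "yaw": -0.9},
])

```text
t: 0.78
tool_pos: [0.4231, -0.4231, 0.3268]
orientation: [-1.009, 1.48, -1.476]
force: [0.1, -0.6, -0.1]
opening: 0.0931
```

```bash
cat >> h.py <<'E'
def shot(name):
    c=robot.camera_params('wrist');im=robot.read_camera('wrist');cv2.imwrite(f'pics/{name}.png',im)
    cv2.imwrite(f'pics/{name}_big.png',cv2.resize(im,(768,576),interpolation=cv2.INTER_CUBIC))
    import pickle;pickle.dump(c,open(f'pics/{name}.pkl','wb'));return c,im
def ld(name):
    import pickle;return pickle.load(open(f'pics/{name}.pkl','rb'))
E
python3 - <<'E'
from h import *
p,R,s=pose();print(p,R[:,2],s['t'],s['force'])
shot('w1')
print(rel([.48,-.15,.36]))
E
```

```text
[ 0.4231 -0.4231  0.3268] [ 0.9312 -0.3645 -0.0016] 0.775 [ 0.0863 -0.5874 -0.1287]
(array([-0.2701, -0.0289, -0.0469]), None)
```

View pics/w1_big.png

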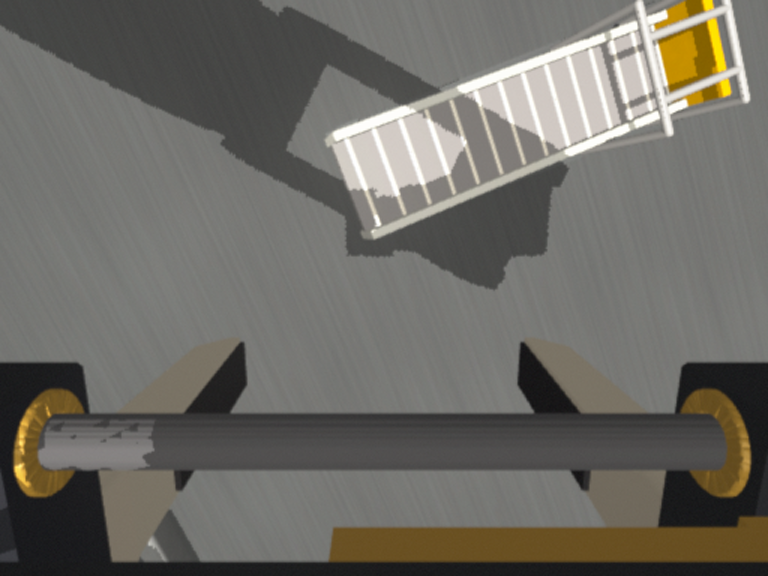

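```bash
python3 - <<'E'
from h import *
c=ld('w1')
crop('pics/w1.png','pics/w1c.png',210,0,400,170,4)
for q in((330,138),(371,238),):
    print(onz(c,q[0]/1.5,q[1]/1.5,.126))
E
```

```text
[ 0.4223 -0.3332  0.126 ]
[ 0.423 -0.405  0.126]
```

View pics/w1c.png

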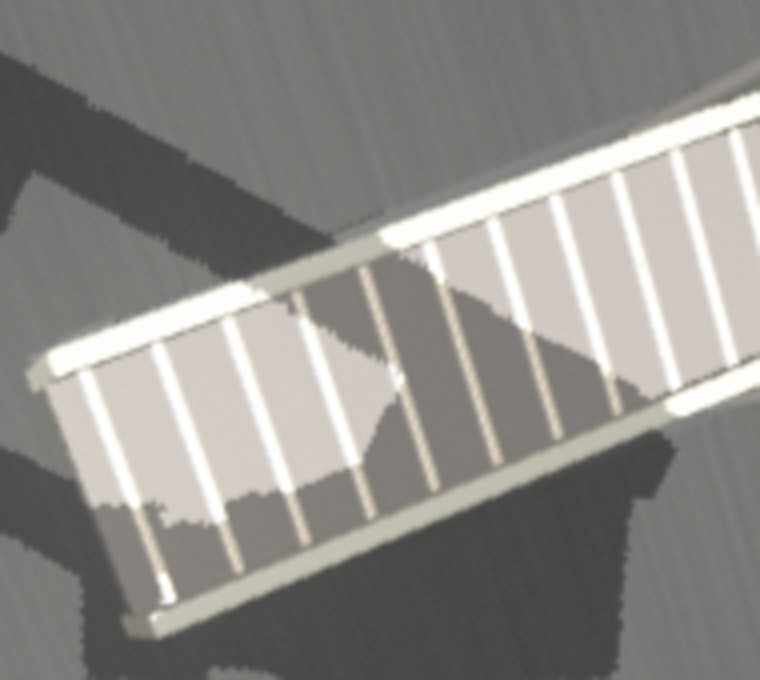

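>>> carry_out([
  {"linear": [-0.054, -0.006, -0.01], "yaw": -0.04},
  {"linear": [-0.108, -0.012, -0.02], "yaw": -0.08},
  {"linear": [-0.162, -0.018, -0.03], "yaw": -0.12},
  {"linear": [-0.216, -0.024, -0.04], "yaw": -0.16},
  {"linear": [-0.27, -0.029, -0.047], "yaw": -0.17},
])

```text
t: 1.45
tool_pos: [0.4797, -0.1485, 0.3601]
orientation: [-1.109, 1.344, -1.349]
force: [1.2, -0.7, 0.9]
opening: 0.0927
```

```bash
python3 - <<'E'
from h import *
p,R,s=pose();print(p,R[:,2],s['t'],s['force'])
shot('w2')
E
```

```text
[ 0.4797 -0.1485  0.3601] [ 0.9821 -0.1881  0.0052] 1.45 [ 1.2152 -0.6773  0.8669]
```

View pics/w2_big.png

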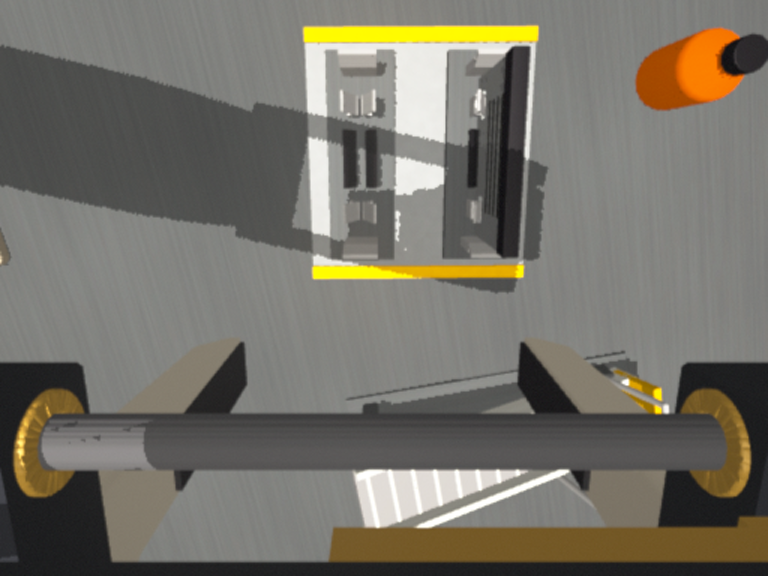

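```bash
python3 - <<'E'
from h import *
crop('pics/w2.png','pics/w2c.png',195,10,365,195,4)
E
```

```text
(no output)
```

View pics/w2c.png

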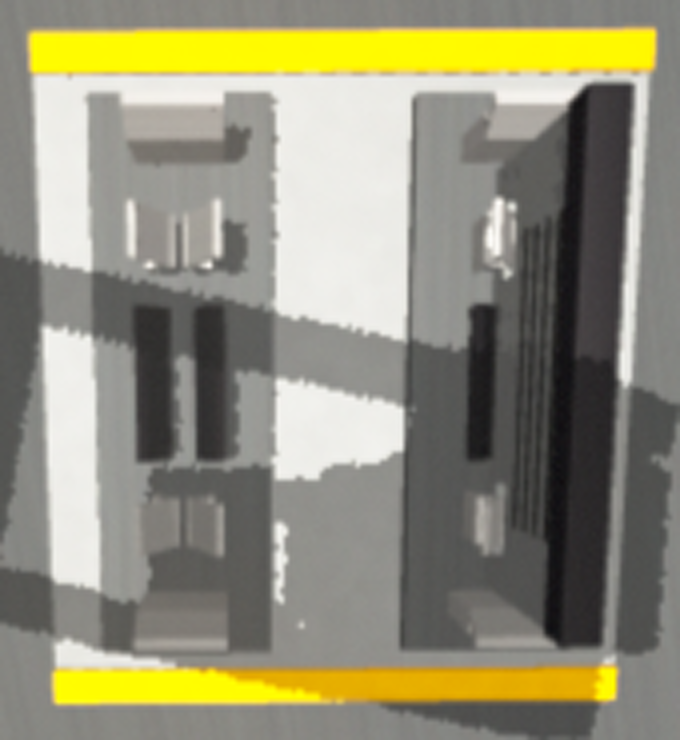

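```bash
python3 - <<'E'
from h import *
c=ld('w2');f=lambda x,y,z:onz(c,195+(x-.0)/4,10+y/4,z)
C=[f(*q,.018) for q in((86,93),(271,93),(272,650),(102,650))]
for a in C:print(a)
print('ctr',np.mean(C,0),[np.linalg.norm(C[i]-C[(i+1)%4]) for i in range(4)])
yd=(C[0]+C[1]-C[2]-C[3])/2;print('yaxis',yd/np.linalg.norm(yd), 'ang',np.arctan2(yd[1],yd[0])-np.pi/2)
print('cheeks',[f(*q,.036) for q in((171,307),(195,307),(196,460),(174,460))])
print('clip gap',f(179,268,.044),f(184,545,.044), 'z=.018+.026')
print('posts',f(120,97,.079),f(225,97,.079),f(136,648,.079),f(228,648,.079))
# yellow corners
Y=[f(*q,.006) for q in((30,33),(655,30),(615,699),(53,703))]
print(Y)
# lane
w=ld('w1');g=lambda x,y,z:onz(w,210+x/4,y/4,z)
print('lane end',g(35,360,.126),g(158,636,.126))
# rail points downhill: intersect with sloped rail-top plane: z=.126-tan18*(x-.423)
def gs(x,y):
    o,d=ray(w,210+x/4,y/4);k=np.tan(.314);n=np.array([k,0,1.]);t=(.126+k*.423-n@o)/(n@d);return o+t*d
for q in((758,92),(380,238),(35,360),(158,636),(560,455+10),(758,388)):print(q,gs(*q))
print(rel([.50,.16,.33],(.95,.25)))
E
```

```text
[0.4642 0.0226 0.018 ]
[0.5248 0.011  0.018 ]
[ 0.4907 -0.1742  0.018 ]
[ 0.4297 -0.1624  0.018 ]
ctr [ 0.4774 -0.0757  0.018 ] [np.float64(0.06165798221388119), np.float64(0.1883442444931228), np.float64(0.06215186148436393), np.float64(0.18820249173303488)]
yaxis [0.182  0.9833 0.    ] ang -0.18304251463736998
cheeks [array([ 0.4789, -0.0508,  0.036 ]), array([ 0.4867, -0.0523,  0.036 ]), array([ 0.4773, -0.1014,  0.036 ]), array([ 0.4699, -0.1   ,  0.036 ])]
clip gap [ 0.4841 -0.04    0.044 ] [ 0.468  -0.1282  0.044 ] z=.018+.026
posts [0.4772 0.0067 0.079 ] [0.5074 0.001  0.079 ] [ 0.4482 -0.1542  0.079 ] [ 0.4772 -0.1598  0.079 ]
[array([0.449, 0.047, 0.006]), array([0.6569, 0.0084, 0.006 ]), array([ 0.6147, -0.2194,  0.006 ]), array([ 0.4058, -0.1807,  0.006 ])]
lane end [ 0.4219 -0.331   0.126 ] [ 0.425  -0.4061  0.126 ]
(758, 92) [ 0.6357 -0.3328  0.0569]
(380, 238) [ 0.5163 -0.3332  0.0957]
(35, 360) [ 0.4219 -0.3311  0.1264]
(158, 636) [ 0.425  -0.4062  0.1254]
(560, 465) [ 0.545  -0.4074  0.0864]
(758, 388) [ 0.6106 -0.41    0.0651]
(array([-0.301 ,  0.0326, -0.0375]), np.float64(-0.44229608022194067))
```

>>> carry_out([
  {"linear": [-0.06, 0.0, -0.008], "yaw": -0.09},
  {"linear": [-0.12, 0.0, -0.016], "yaw": -0.18},
  {"linear": [-0.18, 0.0, -0.024], "yaw": -0.27},
  {"linear": [-0.24, 0.0, -0.032], "yaw": -0.36},
  {"linear": [-0.3, 0.0, -0.037], "yaw": -0.44},
])

```text
t: 2.12
tool_pos: [0.4998, 0.1605, 0.3625]
orientation: [-1.312, 1.013, -1.019]
force: [0.9, -0.5, -0.7]
opening: 0.0932
```

```bash
python3 - <<'E'
from h import *
p,R,s=pose();print(p,R[:,2],s['t'],s['force'])
shot('w3')
E
```

```text
[0.4998 0.1605 0.3625] [0.9671 0.2544 0.0085] 2.125 [ 0.8692 -0.5034 -0.7181]
```

View pics/w3_big.png

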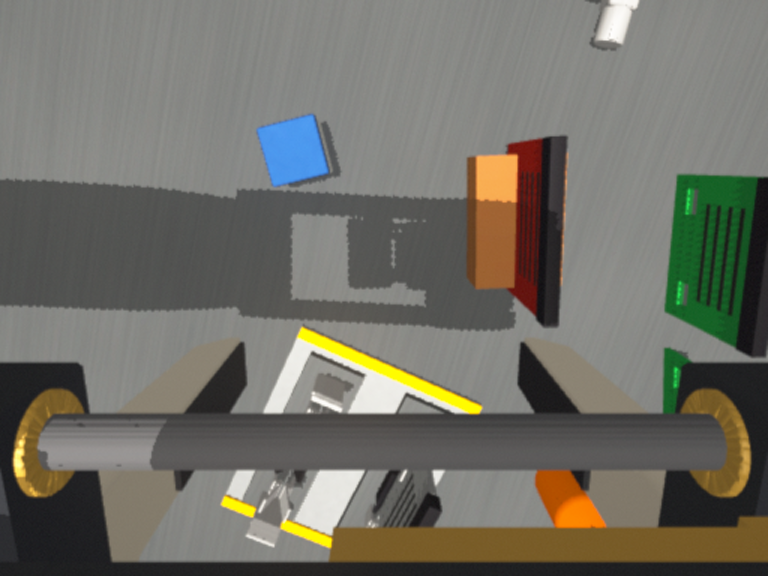

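```bash
python3 - <<'E'
from h import *
crop('pics/w3.png','pics/w3c.png',300,80,400,230,5)
crop('pics/w3.png','pics/w3t.png',160,60,235,135,8)
a=cv2.imread('pics/w3c.png');b=cv2.imread('pics/w3t.png')
b=cv2.resize(b,(300,300));o=np.zeros((600,800,3),np.uint8);a=cv2.resize(a,(400,600));o[:600,:400]=a;o[:300,420:720]=b;cv2.imwrite('pics/w3m.png',o)
im=cv2.imread('pics/w3.png');h=cv2.cvtColor(im,cv2.COLOR_BGR2HSV)
m=cv2.inRange(h,(100,120,80),(125,255,255));cs,_=cv2.findContours(m,0,2);k=max(cs,key=cv2.contourArea);r=cv2.minAreaRect(k);bx=cv2.boxPoints(r);c=ld('w3')
X=[onz(c,u+0,v,.055) for u,v in bx];print(X,np.mean(X,0),[np.linalg.norm(X[i]-X[i-1]) for i in range(4)])
for i in(0,1):d=X[i+1]-X[i];print(np.arctan2(d[1],d[0]))
E
```

```text
[array([0.3754, 0.227 , 0.055 ]), array([0.4202, 0.2513, 0.055 ]), array([0.4444, 0.2064, 0.055 ]), array([0.3986, 0.1812, 0.055 ])] [0.4096 0.2165 0.055 ] [np.float64(0.05134939958221243), np.float64(0.05090364826399264), np.float64(0.05103643713959245), np.float64(0.05229029551768237)]
0.49764513990649617
-1.0768888424567098
```

View pics/w3m.png

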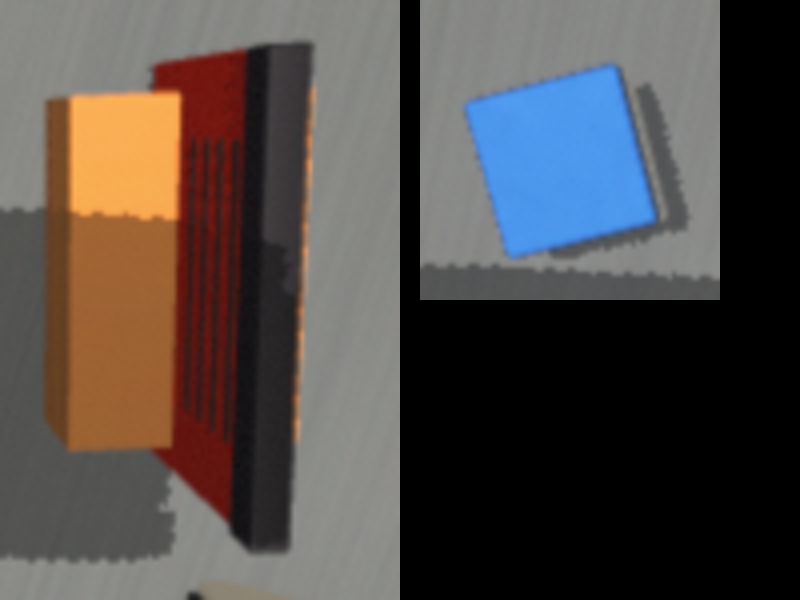

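```bash
python3 - <<'E'
from h import *
c=ld('w3');f=lambda x,y,z:onz(c,300+x/4,80+y/4,z)
C=[f(*q,.145) for q in((269,45),(313,43),(289,550),(250,552))]
print(C,'ctr',np.mean(C,0),[np.linalg.norm(C[i]-C[(i+1)%4]) for i in range(4)])
yd=(C[0]+C[1]-C[2]-C[3])/2;a=np.arctan2(yd[1],yd[0])-np.pi/2;print(a)
S=[f(*q,.05) for q in((70,97),(182,92),(172,446),(68,451))];print('stand',S)
m=np.mean(C,0)
print(rel([m[0],m[1],.26],(np.cos(a),np.sin(a))))
E
```

```text
[array([0.5953, 0.2727, 0.145 ]), array([0.6063, 0.2761, 0.145 ]), array([0.6462, 0.1435, 0.145 ]), array([0.6357, 0.1402, 0.145 ])] ctr [0.6209 0.2081 0.145 ] [np.float64(0.011473378847125995), np.float64(0.13842569076472042), np.float64(0.011097670160160394), np.float64(0.1384962730487582)]
0.2943315180685988
stand [array([0.5657, 0.2527, 0.05  ]), array([0.601 , 0.2636, 0.05  ]), array([0.6353, 0.1488, 0.05  ]), array([0.6006, 0.1379, 0.05  ])]
(array([-0.0071,  0.103 ,  0.1272]), np.float64(-0.028463924609760216))
```

>>> carry_out([
  {"linear": [-0.003, 0.03, 0.042], "yaw": -0.015},
  {"linear": [-0.005, 0.06, 0.085], "yaw": -0.028},
  {"linear": [-0.007, 0.1, 0.127], "yaw": -0.028},
  {"linear": [-0.007, 0.1, 0.127], "yaw": -0.028},
], gripper=0.5)

```text
t: 2.68
tool_pos: [0.6195, 0.2072, 0.254]
orientation: [-1.333, 0.997, -0.984]
force: [-0.1, -1.0, -0.2]
opening: 0.0574
```

```bash
python3 - <<'E'
from h import *
p,R,s=pose();print(p,R,s['t'],s['force'],s['opening'])
shot('w4')
print(rel([.621,.208,.125],(np.cos(.294),np.sin(.294))))
E
```

```text
[0.6195 0.2072 0.254 ] [[ 0.289  -0.0059  0.9573]
 [-0.9573  0.0048  0.289 ]
 [-0.0063 -1.     -0.0042]] 2.675 [-0.052  -1.0416 -0.1898] 0.05739367751464396
(array([0.0005, 0.1331, 0.0014]), np.float64(-0.0007389184347501576))
```

View pics/w4_big.png

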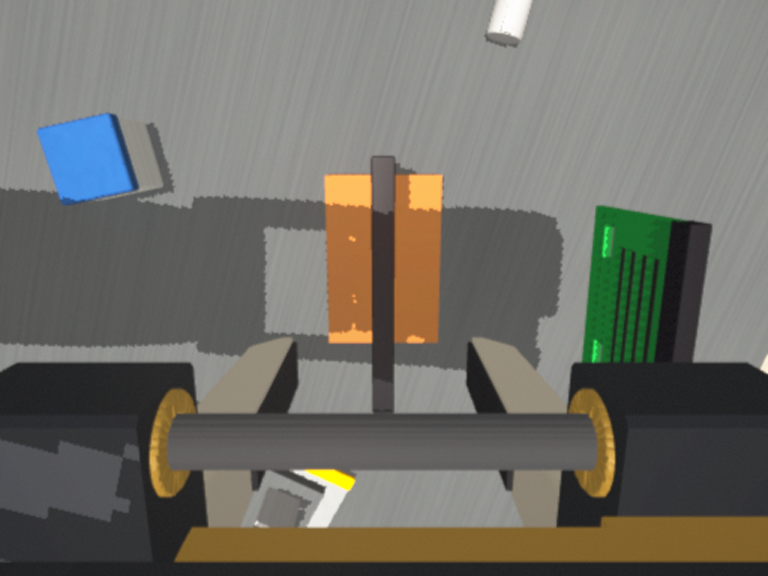

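>>> carry_out([
  {"linear": [0.0005, 0.05, 0.001]},
  {"linear": [0.0005, 0.1, 0.001]},
  {"linear": [0.0005, 0.13, 0.001]},
  {"linear": [0.0005, 0.13, 0.001]},
])

```text
$.increments[0]: bad value
```

>>> carry_out([
  {"linear": [0, 0, 0]},
  {"linear": [0, 0, 0]},
  {"linear": [0, 0, 0]},
  {"linear": [0, 0, 0]},
  {"linear": [0, 0, 0]},
], gripper=0, newtons=50)

```text
$.increments[0]: bad value
```

```bash
python3 - <<'E'
from h import *
p,R,s=pose();print(p,R,s['t'],s['force'],s['opening'])
E
```

```text
[0.6197 0.2072 0.2581] [[ 0.2891 -0.001   0.9573]
 [-0.9573  0.006   0.2891]
 [-0.0061 -1.      0.0008]] 2.725 [ 0.957  -0.4287  1.185 ] 0.05347152576248759
```

Yaw must be present. Same moves with yaw 0.

>>> carry_out([
  {"linear": [0.0005, 0.05, 0.001], "yaw": 0},
  {"linear": [0.0005, 0.1, 0.001], "yaw": 0},
  {"linear": [0.0005, 0.134, 0.001], "yaw": 0},
  {"linear": [0.0005, 0.134, 0.001], "yaw": 0},
])

```text
t: 3.22
tool_pos: [0.6189, 0.207, 0.1231]
orientation: [-1.332, 0.996, -0.985]
force: [0.1, -0.5, -0.1]
opening: 0.0466
```

```bash
python3 - <<'E'
from h import *
p,R,s=pose();print(p,R,s['t'],s['force'],s['opening'])
E
```

```text
[0.6189 0.207  0.1231] [[ 0.2885 -0.0042  0.9575]
 [-0.9574  0.0052  0.2886]
 [-0.0062 -1.     -0.0025]] 3.225 [ 0.0939 -0.5125 -0.1317] 0.046637746255695646
```

>>> carry_out([
  {"linear": [0, 0, 0.001], "yaw": 0},
  {"linear": [0, 0, 0.001], "yaw": 0},
  {"linear": [0, 0, 0.001], "yaw": 0},
  {"linear": [0, 0, 0.001], "yaw": 0},
  {"linear": [0, 0, 0.001], "yaw": 0},
], gripper=0, newtons=50)

```text
t: 3.85
tool_pos: [0.6203, 0.2075, 0.124]
orientation: [-1.331, 0.995, -0.986]
force: [-0.6, -1.2, 6.3]
opening: 0.0114
```

```bash
python3 - <<'E'
from h import *
p,R,s=pose();print(p,s['t'],s['force'],s['opening'])
E
```

```text
[0.6203 0.2075 0.124 ] 3.85 [-0.6118 -1.23    6.2519] 0.011367434750888807
```

>>> carry_out([
  {"linear": [0, -0.02, 0], "yaw": 0},
  {"linear": [0, -0.05, 0], "yaw": 0},
  {"linear": [0, -0.09, 0], "yaw": 0},
  {"linear": [0, -0.13, 0], "yaw": 0},
  {"linear": [0, -0.13, 0], "yaw": 0},
])

```text
t: 4.47
tool_pos: [0.6227, 0.2073, 0.2599]
orientation: [-1.324, 0.99, -0.989]
force: [-0.1, 0.1, -1.5]
opening: 0.012
```

```bash
python3 - <<'E'
from h import *
p,R,s=pose();print(p,R[:,2],s['t'],s['force'],s['opening'])
shot('w5')
print(rel([.478,-.076,.255],(np.cos(.183),-np.sin(.183))))
E
```

```text
[0.6227 0.2073 0.2599] [0.9574 0.2887 0.0069] 4.475 [-0.0637  0.0546 -1.5032] 0.011960730340433094
(array([ 0.2295, -0.0003, -0.2192]), np.float64(0.4758122434338041))
```

View pics/w5_big.png

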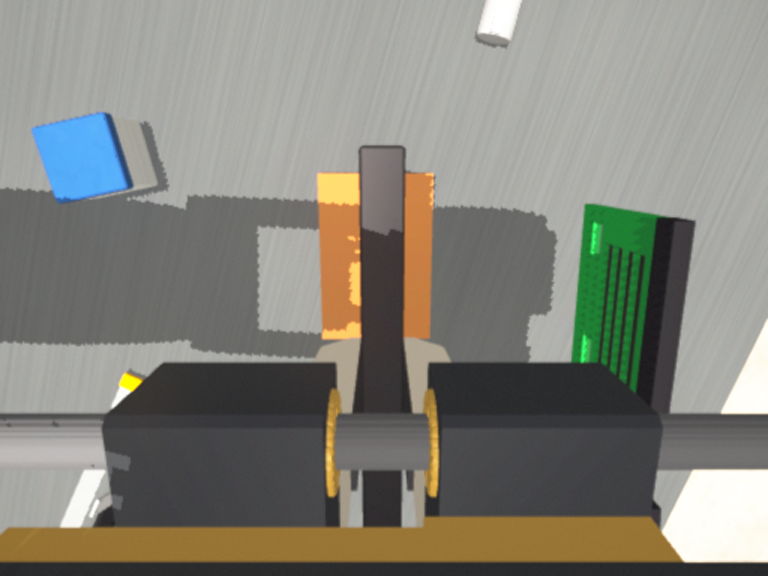

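```bash
python3 - <<'E'
from h import *
c=ld('w5');p,R,s=pose()
e=onz(c,382/1.5,146.5/1.5,.281);print(e,R.T@(e-p))
E
```

```text
[0.6035 0.2748 0.281 ] [-0.0703 -0.0239  0.0023]
```

>>> carry_out([
  {"linear": [0.03, -0.01, -0.028], "yaw": 0.09},
  {"linear": [0.07, -0.02, -0.067], "yaw": 0.18},
  {"linear": [0.11, -0.02, -0.105], "yaw": 0.27},
  {"linear": [0.15, -0.02, -0.143], "yaw": 0.36},
  {"linear": [0.19, -0.02, -0.181], "yaw": 0.45},
])

```text
t: 5.15
tool_pos: [0.5011, -0.0285, 0.2729]
orientation: [-1.127, 1.331, -1.319]
force: [0.4, -0.6, -2.3]
opening: 0.0115
```

```bash
python3 - <<'E'
from h import *
p,R,s=pose();print(p,R[:,2],s['t'],s['force'],s['opening'])
print(rel([.478,-.076,.27],(np.cos(.183),-np.sin(.183))))
E
```

```text
[ 0.5011 -0.0285  0.2729] [ 0.9873 -0.1591 -0.0035] 5.15 [ 0.4021 -0.6079 -2.2787] 0.011536207214678145
(array([ 0.0506,  0.0026, -0.0153]), np.float64(0.02320714862941653))
```

>>> carry_out([
  {"linear": [0.025, 0.005, -0.008], "yaw": 0.012},
  {"linear": [0.05, 0.02, -0.0155], "yaw": 0.023},
  {"linear": [0.05, 0.03, -0.0155], "yaw": 0.023},
  {"linear": [0.05, 0.03, -0.0155], "yaw": 0.023},
])

```text
t: 5.65
tool_pos: [0.4768, -0.0745, 0.2406]
orientation: [-1.116, 1.351, -1.334]
force: [-0.2, -0.1, -1.9]
opening: 0.0115
```

```bash
python3 - <<'E'
from h import *
p,R,s=pose();print(p,R[:,2],s['t'],s['force'],s['opening'])
shot('w6')
for n in('scene','side'):cv2.imwrite(f'pics/{n}6.png',robot.read_camera(n))
crop('pics/scene6.png','pics/s6.png',130,100,260,240,4.2)
crop('pics/side6.png','pics/d6.png',240,90,380,240,3.9)
a=cv2.imread('pics/s6.png');b=cv2.imread('pics/d6.png');h=580
o=np.zeros((600,1092,3),np.uint8);o[:a.shape[0],:546]=a[:,:546];o[:b.shape[0],546:546+b.shape[1]]=b;cv2.imwrite('pics/m6.png',cv2.resize(o,(800,440)))
p,R,s=pose();print(p,R[:,2]);print(rel([.478,-.076,.21],(np.cos(.183),-np.sin(.183))))
E
```

```text
[ 0.4768 -0.0745  0.2406] [ 0.9833 -0.1819 -0.0073] 5.65 [-0.1617 -0.0869 -1.8529] 0.011461579429256935
[ 0.4782 -0.0744  0.2428] [ 0.9836 -0.1806 -0.0037]
(array([0.0018, 0.0327, 0.0003]), np.float64(0.00138950179584163))
```

View pics/w6_big.png

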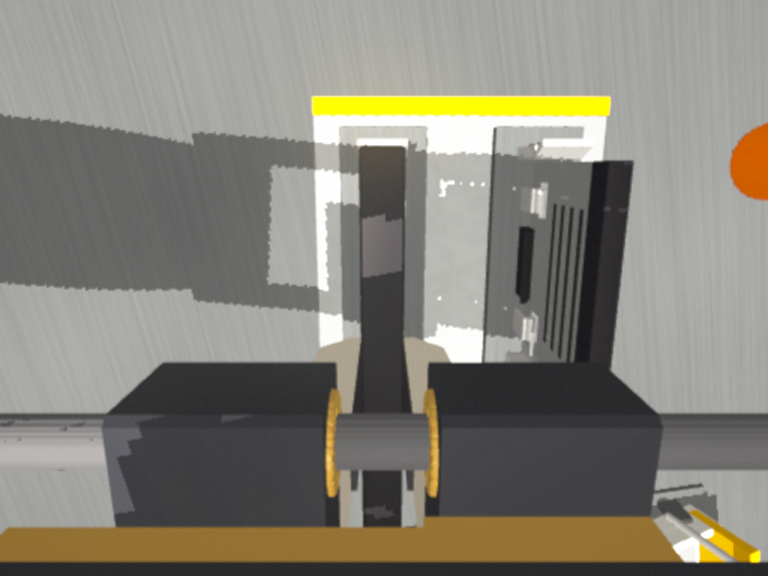

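View pics/m6.png

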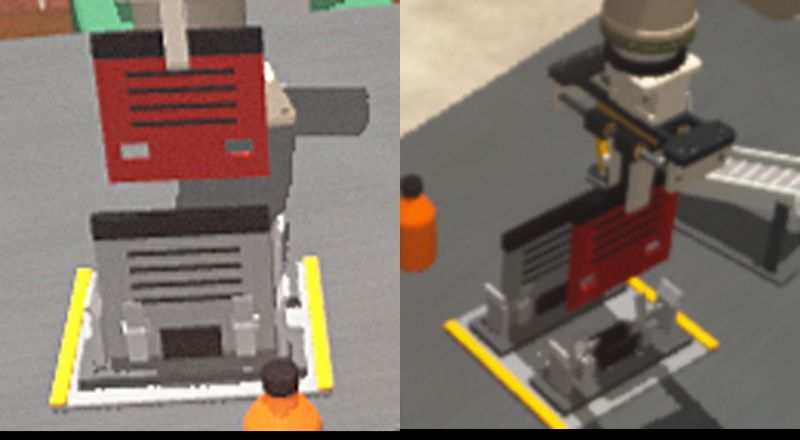

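```bash
python3 - <<'E'
from h import *
c=ld('w6')
crop('pics/w6.png','pics/w6c.png',200,60,300,240,4)
A,B=onz(c,340/1.5,127/1.5,.018),onz(c,427/1.5,127/1.5,.018);print(A,B,(A+B)/2, 'exp',.478+.095*.182,-.076+.095*.983)
u=np.array([.9833,-.182,0]);
for q in((342,330),(424,330)):
    X=onz(c,q[0]/1.5,q[1]/1.5,.018);print('x across',u@(X-np.array([.478,-.076,0])))
print('A',u@(A-np.array([.478,-.076,0])),u@(B-np.array([.478,-.076,0])))
E
```

```text
[0.4647 0.0222 0.018 ] [0.5245 0.0111 0.018 ] [0.4946 0.0166 0.018 ] exp 0.49529 0.017384999999999998
x across -0.032240090622776135
x across 0.030633487866404435
A -0.030982864242321665 0.029920709784082438
```

View pics/w6c.png

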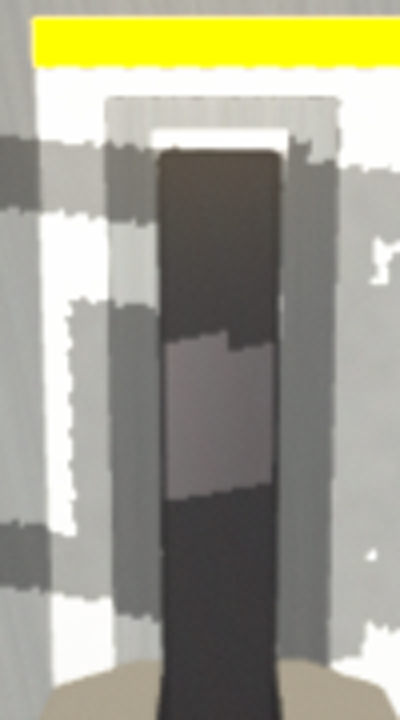

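```bash
python3 - <<'E'
from h import *
c=ld('w6');p,R,s=pose()
X=onz(c,200+219.5/4,60+150/4,.264);u=np.array([.9833,-.182,0]);v=np.array([.182,.9833,0]);d=X-np.array([.4775,-.0765,0])
print(X,'slot x,y',u@d,v@d,'tool',R.T@(X-p), 'tcp slot',u@(p-[.4775,-.0765,0]),v@(p-[.4775,-.0765,0]))
# bottom edge red in scene: corners 
E
```

```text
[ 0.491  -0.0053  0.264 ] slot x,y 0.00027406366763719673 0.07249931734232226 tool [-0.0705 -0.0208  0.    ] tcp slot 0.0002637445247319618 0.0021845885902611567
```

>>> carry_out([
  {"linear": [0.002, 0.02, -0.0005], "yaw": 0.0},
  {"linear": [0.002, 0.04, -0.0005], "yaw": 0.0},
  {"linear": [0.002, 0.055, -0.0005], "yaw": 0.0},
  {"linear": [0.002, 0.065, -0.0005], "yaw": 0.0},
  {"linear": [0.002, 0.065, -0.0005], "yaw": 0.0},
], newtons=60)

```text
t: 6.42
tool_pos: [0.4766, -0.0756, 0.1768]
orientation: [-1.116, 1.348, -1.334]
force: [-0.1, 1.5, -1.9]
opening: 0.0118
```

```bash
python3 - <<'E'
from h import *
p,R,s=pose();print(p,R,s['t'],s['force'],s['wrist_torque'],s['opening'])
print(rel([.4775,-.0765,.132],(np.cos(.183),-np.sin(.183))))
E
```

```text
[ 0.4766 -0.0756  0.1768] [[-0.1805 -0.004   0.9836]
 [-0.9836  0.0075 -0.1805]
 [-0.0066 -1.     -0.0052]] 6.425 [-0.1207  1.5472 -1.9491] [-0.0416 -0.1232 -0.0423] 0.011753325090331078
(array([0.001 , 0.0448, 0.0012]), np.float64(0.0015122440517016944))
```

Entering the clips; push on with smaller steps.

>>> carry_out([
  {"linear": [0.001, 0.008, 0.001], "yaw": 0.0},
  {"linear": [0.001, 0.016, 0.001], "yaw": 0.0},
  {"linear": [0.001, 0.024, 0.001], "yaw": 0.0},
  {"linear": [0.001, 0.03, 0.001], "yaw": 0.0},
  {"linear": [0.001, 0.03, 0.001], "yaw": 0.0},
])

```text
t: 7.05
tool_pos: [0.477, -0.0765, 0.1462]
orientation: [-1.116, 1.349, -1.334]
force: [-0.7, -0.3, -1.6]
opening: 0.0116
```

```bash
python3 - <<'E'
from h import *
p,R,s=pose();print(p,R[:,2],s['t'],s['force'],s['wrist_torque'],s['opening'])
print(rel([.4775,-.0765,.132],(np.cos(.183),-np.sin(.183))))
E
```

```text
[ 0.477  -0.0765  0.1462] [ 0.9836 -0.1805 -0.006 ] 7.05 [-0.7116 -0.2937 -1.5955] [-0.0596  0.1601 -0.0215] 0.01159152243164208
(array([-0.    ,  0.0142,  0.0005]), np.float64(0.0014654178562063525))
```

```bash
python3 - <<'E'
from h import *
for n in('scene','side'):cv2.imwrite(f'pics/{n}7.png',robot.read_camera(n))
crop('pics/scene7.png','pics/s6.png',130,100,260,240,4.2)
crop('pics/side7.png','pics/d6.png',240,90,380,240,3.9)
a=cv2.imread('pics/s6.png');b=cv2.imread('pics/d6.png')
o=np.zeros((600,1092,3),np.uint8);o[:a.shape[0],:546]=a[:,:546];o[:b.shape[0],546:546+b.shape[1]]=b;cv2.imwrite('pics/m7.png',cv2.resize(o,(800,440)))
shot('w7');print(robot.read_state()['force'],pose()[0])
E
```

```text
[-0.656  -0.7692 -3.6822] [ 0.477  -0.0765  0.1462]
```

View pics/m7.png

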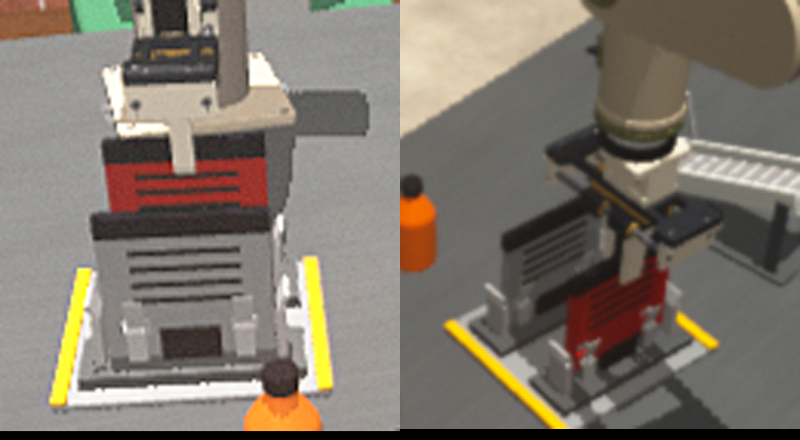

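View pics/w7_big.png

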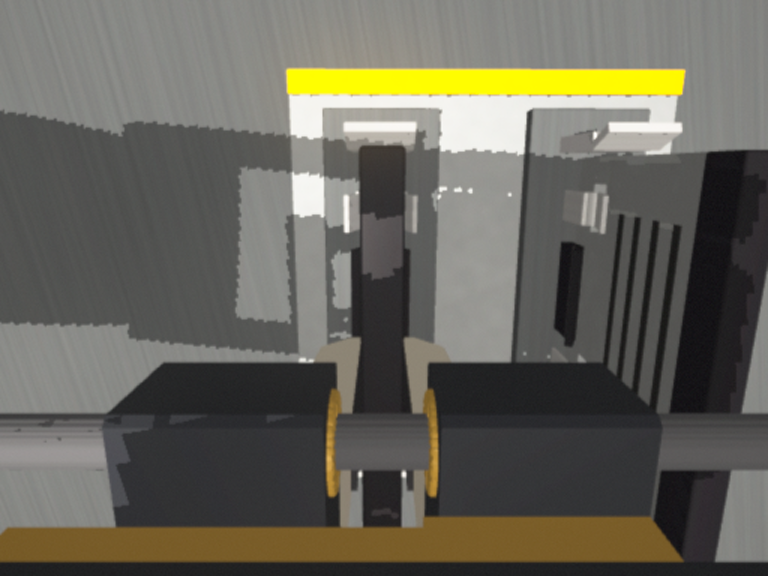

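>>> carry_out([
  {"linear": [0.0, 0.004, 0.0], "yaw": 0.0},
  {"linear": [0.0, 0.008, 0.0], "yaw": 0.0},
  {"linear": [0.0, 0.012, 0.0], "yaw": 0.0},
  {"linear": [0.0, 0.014, 0.0], "yaw": 0.0},
  {"linear": [0.0, 0.014, 0.0], "yaw": 0.0},
])

```text
t: 7.82
tool_pos: [0.4769, -0.0763, 0.132]
orientation: [-1.117, 1.349, -1.333]
force: [0.8, -0.0, -1.1]
opening: 0.0118
```

```bash
python3 - <<'E'
from h import *
p,R,s=pose();print(p,R,s['t'],s['force'],s['wrist_torque'],s['opening'])
E
```

```text
[ 0.4769 -0.0763  0.132 ] [[-0.1805 -0.0049  0.9836]
 [-0.9836  0.0078 -0.1804]
 [-0.0068 -1.     -0.0062]] 7.825 [ 0.8404 -0.0091 -1.0774] [ 0.0452 -0.0517 -0.0164] 0.01177572105144464
```

```bash
python3 - <<'E'
from h import *
for n in('scene','side'):cv2.imwrite(f'pics/{n}8.png',robot.read_camera(n))
crop('pics/scene8.png','pics/s6.png',130,100,260,240,4.2)
crop('pics/side8.png','pics/d8.png',270,110,370,210,6)
a=cv2.imread('pics/s6.png');b=cv2.imread('pics/d8.png')
o=np.zeros((600,1150,3),np.uint8);o[:a.shape[0],:546]=a[:,:546];o[:b.shape[0],546:546+b.shape[1]]=b;cv2.imwrite('pics/m8.png',cv2.resize(o,(800,417)))
c,im=shot('w8')
crop('pics/w8.png','pics/w8c.png',180,50,330,240,3)
E
```

```text
(no output)
```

View pics/m8.png

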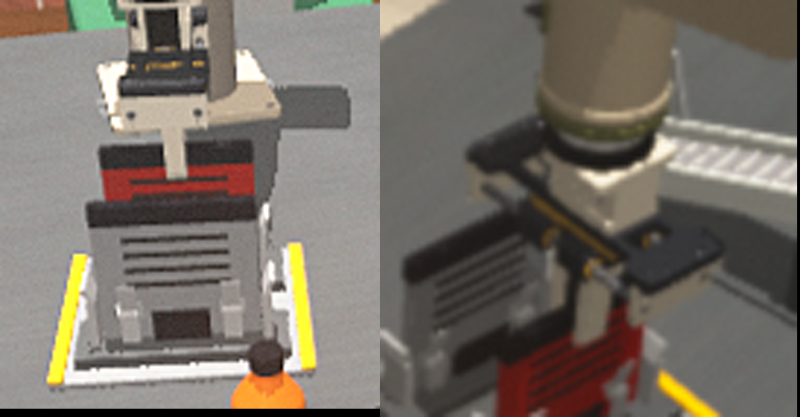

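View pics/w8c.png

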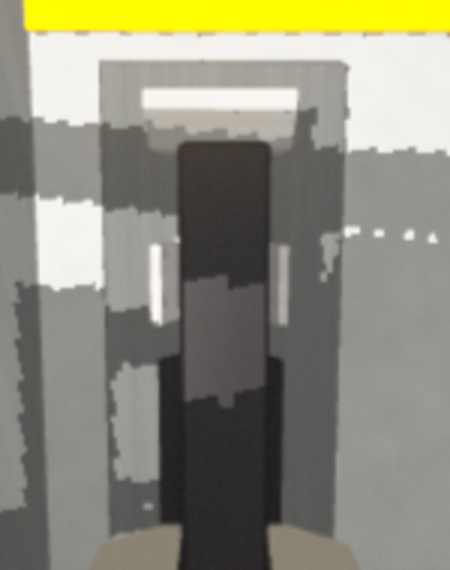

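```bash
python3 - <<'E'
from h import *
s=np.array([.4775,-.0765,0]);u=np.array([.9833,-.182,0]);v=np.array([.182,.9833,0]);k=np.array([0,0,1.])
for z in(.153,.163,.173):
  for yy in(-.07,.07):
    print(z,yy,proj(P['scene'],s+u*.006+v*yy+z*k),proj(P['side'],s+v*yy+z*k-u*.006),'grey',proj(P['scene'],s+u*.116+v*yy+z*k),proj(P['side'],s+u*.104+v*yy+z*k))
crop('pics/scene8.png','pics/s8z.png',150,140,230,210,9)
crop('pics/side8.png','pics/d8z.png',270,140,370,215,8)
print(robot.read_state()['force'])
E
```

```text
0.153 -0.07 [163.3444 150.391 ] [336.0998 174.032 ] grey [159.2175 170.3351] [312.0009 155.9204]
0.153 0.07 [216.3184 148.2121] [300.8703 192.8661] grey [217.5677 167.6783] [277.3626 173.1507]
0.163 -0.07 [162.8909 146.9495] [336.4712 171.5169] grey [158.693  166.6601] [312.2445 153.4312]
0.163 0.07 [216.1534 144.7998] [301.08   190.3362] grey [217.3934 164.0357] [277.4494 170.6406]
0.173 -0.07 [162.4325 143.4706] [336.8462 168.9774] grey [158.1622 162.941 ] [312.4904 150.9188]
0.173 0.07 [215.9867 141.3508] [301.2918 187.7806] grey [217.2171 160.3499] [277.537  168.1063]
[ 0.1244  1.1478 -1.4551]
```

View pics/s8z.png

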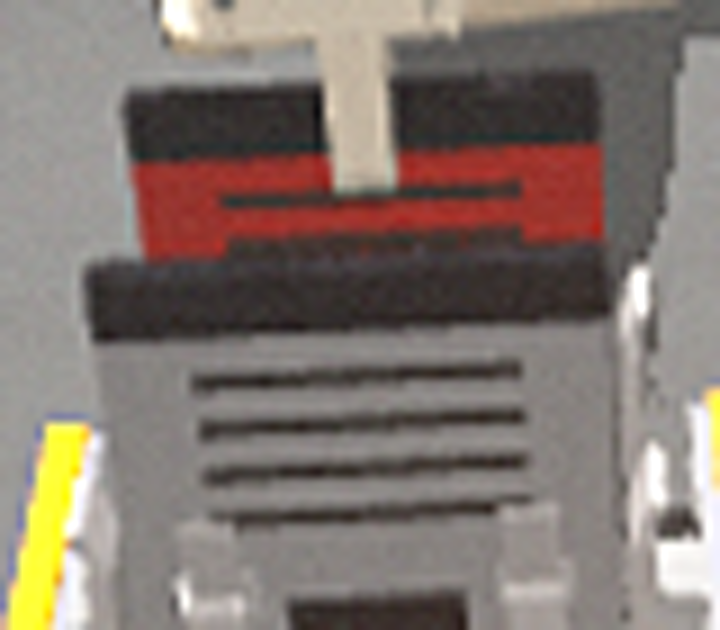

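View pics/d8z.png

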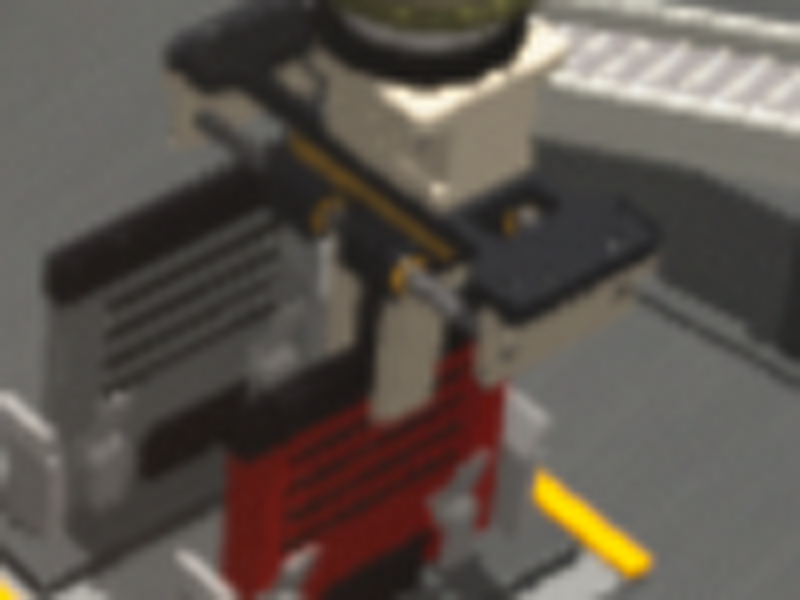

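>>> carry_out([
  {"linear": [0.0, 0.001, 0.0], "yaw": 0.0},
  {"linear": [0.0, 0.002, 0.0], "yaw": 0.0},
  {"linear": [0.0, 0.003, 0.0], "yaw": 0.0},
  {"linear": [0.0, 0.003, 0.0], "yaw": 0.0},
])

```text
t: 8.48
tool_pos: [0.4782, -0.0765, 0.1319]
orientation: [-1.115, 1.347, -1.335]
force: [-5.2, 2.0, 19.2]
opening: 0.0113
```

>>> carry_out([
  {"linear": [0.0, 0.002, 0.0], "yaw": 0.0},
  {"linear": [0.0, 0.004, 0.0], "yaw": 0.0},
  {"linear": [0.0, 0.005, 0.0], "yaw": 0.0},
  {"linear": [0.0, 0.005, 0.0], "yaw": 0.0},
])

```text
t: 8.98
tool_pos: [0.4807, -0.0771, 0.1317]
orientation: [-1.111, 1.341, -1.339]
force: [-6.9, 2.4, 29.1]
opening: 0.0115
```

```bash
python3 - <<'E'
from h import *
p,R,s=pose();print(p,R[:,2],s['t'],s['force'],s['wrist_torque'],s['opening'])
cv2.imwrite(f'pics/scene9.png',robot.read_camera('scene'));shot('w9')
crop('pics/scene9.png','pics/s9z.png',150,140,230,210,9)
E
```

```text
[ 0.4807 -0.0771  0.1317] [ 0.9836 -0.1801  0.003 ] 8.975 [-6.9423  2.3576 29.072 ] [0.5894 1.9635 0.0766] 0.011484693977303699
```

View pics/s9z.png

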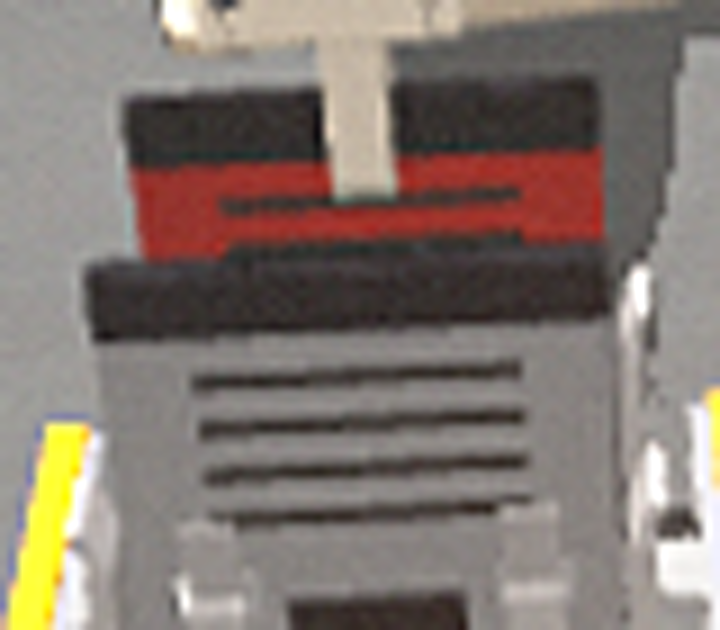

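View pics/w9_big.png

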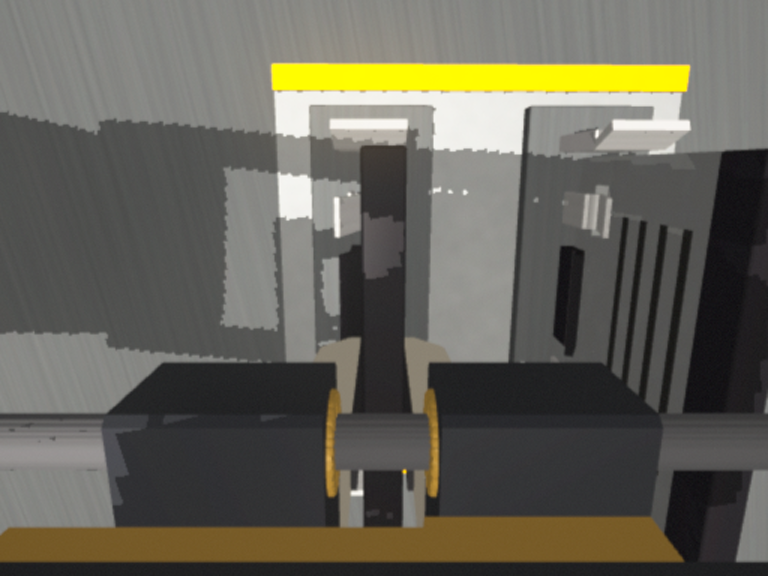

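>>> carry_out([
  {"linear": [0.0, 0.001, -0.003], "yaw": 0.0},
  {"linear": [0.0, 0.0, -0.003], "yaw": 0.0},
  {"linear": [0.0, 0.0, -0.003], "yaw": 0.0},
])

```text
t: 9.45
tool_pos: [0.4779, -0.0766, 0.1319]
orientation: [-1.111, 1.341, -1.339]
force: [-3.0, 0.3, 5.0]
opening: 0.0117
```

>>> carry_out([
  {"linear": [0.0, 0.0, 0.0], "yaw": 0.0},
  {"linear": [0.0, 0.0, 0.0], "yaw": 0.0},
  {"linear": [0.0, 0.0, 0.0], "yaw": 0.0},
  {"linear": [0.0, 0.0, 0.0], "yaw": 0.0},
], gripper=0.4)

```text
t: 9.95
tool_pos: [0.4779, -0.0766, 0.1317]
orientation: [-1.111, 1.341, -1.339]
force: [-0.2, 0.7, -0.7]
opening: 0.0368
```

```bash
python3 - <<'E'
from h import *
p,R,s=pose();print(p,R[:,2],s['t'],s['force'],s['opening'])
shot('w10')
E
```

```text
[ 0.4779 -0.0766  0.1317] [ 0.9836 -0.1802  0.0031] 9.95 [-0.1681  0.6691 -0.6738] 0.036816740534896045
```

View pics/w10_big.png

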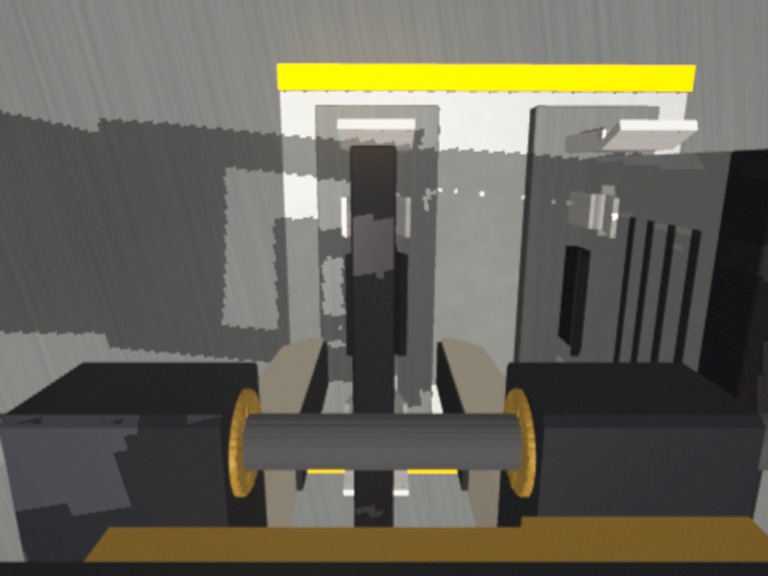

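>>> carry_out([
  {"linear": [0.0, -0.03, 0.0], "yaw": 0.0},
  {"linear": [0.0, -0.07, 0.0], "yaw": 0.0},
  {"linear": [0.0, -0.12, 0.0], "yaw": 0.0},
  {"linear": [-0.05, -0.15, -0.02], "yaw": 0.18},
  {"linear": [-0.1, -0.15, -0.04], "yaw": 0.36},
], gripper=1.0)

```text
t: 10.62
tool_pos: [0.4584, 0.0241, 0.2855]
orientation: [-0.897, 1.586, -1.587]
force: [0.9, 0.3, -0.7]
opening: 0.0827
```

```bash
python3 - <<'E'
from h import *
p,R,s=pose();print(p,R[:,2],s['t'],s['force'],s['opening'])
for n in('scene','side'):cv2.imwrite(f'pics/{n}10.png',robot.read_camera(n))
crop('pics/scene10.png','pics/s10z.png',140,130,240,240,5)
crop('pics/side10.png','pics/d10z.png',260,130,360,235,5)
shot('w11')
o=np.hstack([cv2.imread('pics/s10z.png')[:525],cv2.imread('pics/d10z.png')[:525]]);cv2.imwrite('pics/m10.png',cv2.resize(o,(800,420)))
print(rel([.41,.2165,.2],(np.cos(1.076),-np.sin(1.076))))
E
```

```text
[0.4584 0.0241 0.2855] [ 0.8617 -0.5074  0.0059] 10.625 [ 0.8713  0.3019 -0.6822] 0.08273681420550562
(array([-0.1419,  0.0835, -0.1362]), np.float64(0.5550932201552259))
```

View pics/m10.png

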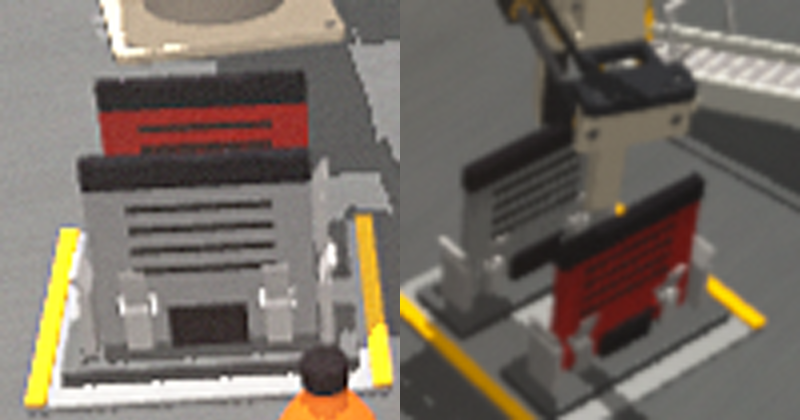

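View pics/w11_big.png

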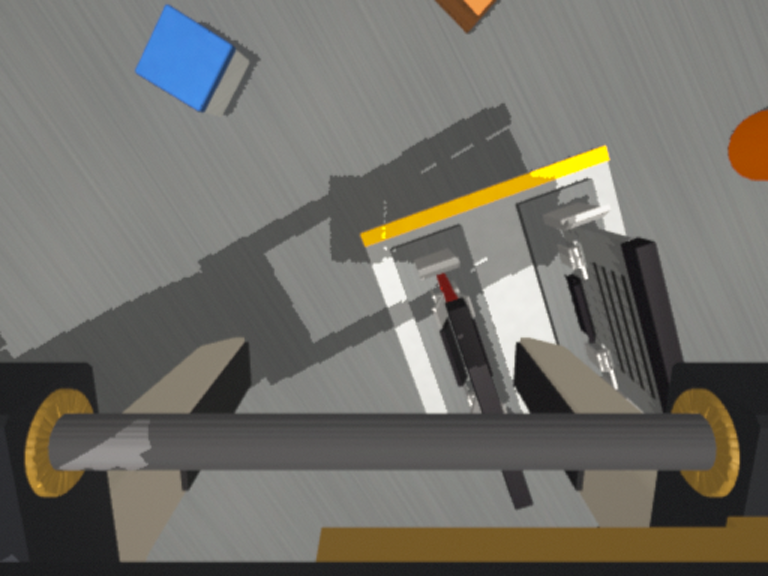

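>>> carry_out([
  {"linear": [-0.035, 0.01, -0.034], "yaw": 0.14},
  {"linear": [-0.07, 0.02, -0.068], "yaw": 0.28},
  {"linear": [-0.105, 0.05, -0.102], "yaw": 0.42},
  {"linear": [-0.142, 0.083, -0.136], "yaw": 0.555},
  {"linear": [-0.142, 0.083, -0.136], "yaw": 0.555},
])

```text
t: 11.4
tool_pos: [0.4077, 0.2174, 0.1968]
orientation: [-0.494, 1.945, -1.938]
force: [-0.3, -0.2, 0.3]
opening: 0.0933
```

```bash
python3 - <<'E'
from h import *
p,R,s=pose();print(p,R[:,2],s['t'],s['force'],s['opening'])
c,im=shot('w12')
h=cv2.cvtColor(im,cv2.COLOR_BGR2HSV)
m=cv2.inRange(h,(100,120,80),(125,255,255));cs,_=cv2.findContours(m,0,2);k=max(cs,key=cv2.contourArea);bx=cv2.boxPoints(cv2.minAreaRect(k))
X=[onz(c,u,v,.055) for u,v in bx];print(X,np.mean(X,0),[np.linalg.norm(X[i]-X[i-1]) for i in range(4)])
print(rel([.41,.2165,.034],(np.cos(1.076),-np.sin(1.076))))
E
```

```text
[0.4077 0.2174 0.1968] [ 0.4787 -0.878  -0.0033] 11.4 [-0.305  -0.2097  0.3483] 0.09326036813332861
[array([0.4202, 0.2506, 0.055 ]), array([0.4438, 0.2072, 0.055 ]), array([0.3999, 0.182 , 0.055 ]), array([0.3752, 0.2271, 0.055 ])] [0.4098 0.2167 0.055 ] [np.float64(0.0506775071699537), np.float64(0.04941033499810582), np.float64(0.050650701457091885), np.float64(0.05139536960440018)]
(array([-0.0003,  0.1646,  0.0006]), np.float64(0.0056129900842758484))
```

View pics/w12_big.png

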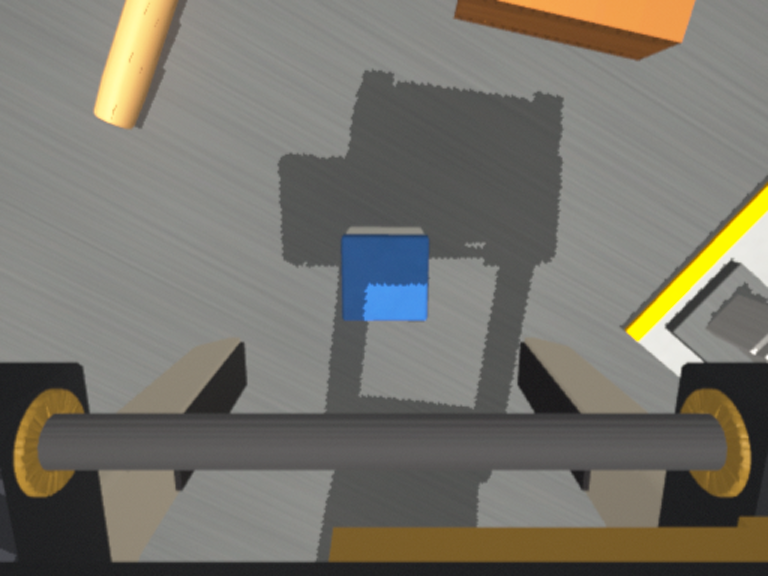

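>>> carry_out([
  {"linear": [0.0, 0.055, 0.0005], "yaw": 0.005},
  {"linear": [0.0, 0.11, 0.0005], "yaw": 0.005},
  {"linear": [0.0, 0.15, 0.0005], "yaw": 0.005},
  {"linear": [0.0, 0.164, 0.0005], "yaw": 0.005},
  {"linear": [0.0, 0.164, 0.0005], "yaw": 0.005},
])

```text
t: 12.08
tool_pos: [0.4105, 0.2155, 0.035]
orientation: [-0.489, 1.946, -1.94]
force: [0.5, 0.3, -0.0]
opening: 0.0931
```

>>> carry_out([
  {"linear": [0.0, 0.0, 0.0], "yaw": 0},
  {"linear": [0.0, 0.0, 0.0], "yaw": 0},
  {"linear": [0.0, 0.0, 0.0], "yaw": 0},
  {"linear": [0.0, 0.0, 0.0], "yaw": 0},
  {"linear": [0.0, 0.0, 0.0], "yaw": 0},
], gripper=0.3, newtons=30)

```text
t: 12.7
tool_pos: [0.4105, 0.2158, 0.0353]
orientation: [-0.489, 1.946, -1.94]
force: [-1.8, 1.2, 2.0]
opening: 0.0511
```

```bash
python3 - <<'E'
from h import *
p,R,s=pose();print(p,R[:,2],s['t'],s['force'],s['opening'])
E
```

```text
[0.4105 0.2158 0.0353] [ 0.4756 -0.8797 -0.0023] 12.7 [-1.7699  1.2311  2.0404] 0.05108016975704286
```

>>> carry_out([
  {"linear": [0.0, -0.04, 0.0], "yaw": 0},
  {"linear": [0.0, -0.1, 0.0], "yaw": 0},
  {"linear": [0.0, -0.16, 0.0], "yaw": 0},
  {"linear": [0.0, -0.22, 0.0], "yaw": 0},
  {"linear": [0.0, -0.26, 0.0], "yaw": 0},
])

```text
t: 13.32
tool_pos: [0.4102, 0.2149, 0.298]
orientation: [-0.486, 1.945, -1.939]
force: [0.3, -0.2, -3.4]
opening: 0.0514
```

```bash
python3 - <<'E'
from h import *
p,R,s=pose();print(p,R[:,2],s['t'],s['force'],s['opening'])
a=-.014-np.pi/2
print(rel([.485,-.37,.29],(np.cos(a),np.sin(a))))
E
```

```text
[0.4102 0.2149 0.298 ] [ 0.4757 -0.8796 -0.0019] 13.325 [ 0.3221 -0.2366 -3.409 ] 0.051381932560445674
(array([0.2125, 0.0057, 0.5501]), np.float64(0.5097335840565997))
```

>>> carry_out([
  {"linear": [0.02, 0.0, 0.053], "yaw": 0.05},
  {"linear": [0.04, 0.0, 0.106], "yaw": 0.1},
  {"linear": [0.06, 0.0, 0.16], "yaw": 0.15},
  {"linear": [0.08, 0.0, 0.213], "yaw": 0.2},
  {"linear": [0.1, 0.0, 0.266], "yaw": 0.25},
])

```text
t: 13.95
tool_pos: [0.4483, -0.0683, 0.2962]
orientation: [-0.253, 2.094, -2.085]
force: [1.1, -0.3, -3.3]
opening: 0.0511
```

```bash
python3 - <<'E'
from h import *
p,R,s=pose();print(p,R[:,2],s['t'],s['force'],s['opening'])
a=-.014-np.pi/2
print(rel([.485,-.37,.27],(np.cos(a),np.sin(a))))
E
```

```text
[ 0.4483 -0.0683  0.2962] [ 0.2419 -0.9703 -0.0038] 13.95 [ 1.1193 -0.3466 -3.3188] 0.05114900558929116
(array([0.0375, 0.0249, 0.3017]), np.float64(0.25829961080950614))
```

>>> carry_out([
  {"linear": [0.007, 0.0, 0.055], "yaw": 0.05},
  {"linear": [0.014, 0.0, 0.115], "yaw": 0.1},
  {"linear": [0.022, 0.0, 0.175], "yaw": 0.15},
  {"linear": [0.03, 0.01, 0.24], "yaw": 0.2},
  {"linear": [0.0375, 0.025, 0.3], "yaw": 0.258},
])

```text
t: 14.58
tool_pos: [0.484, -0.367, 0.2701]
orientation: [-0.021, -2.221, 2.21]
force: [0.9, 0.5, -3.6]
opening: 0.0511
```

>>> carry_out([
  {"linear": [0.0, 0.01, 0.0], "yaw": 0.0},
  {"linear": [0.0, 0.01, 0.0], "yaw": 0.0},
])

```text
t: 14.82
tool_pos: [0.4831, -0.3662, 0.2575]
orientation: [-0.018, -2.223, 2.204]
force: [0.2, 0.8, -2.3]
opening: 0.0512
```

```bash
python3 - <<'E'
from h import *
p,R,s=pose();print(p,R[:,2],s['t'],s['force'],s['opening'])
a=-.014-np.pi/2
print(rel([.485,-.37,.14],(np.cos(a),np.sin(a))))
shot('w13')
cv2.imwrite('pics/scene13.png',robot.read_camera('scene'));crop('pics/scene13.png','pics/s13.png',20,80,220,270,3)
E
```

```text
[ 0.4831 -0.3662  0.2575] [-0.0161 -0.9998 -0.0084] 14.825 [ 0.1858  0.7615 -2.2577] 0.051171062525474646
(array([-0.002 ,  0.1174,  0.0048]), np.float64(-0.0020691054403312314))
```

View pics/w13_big.png

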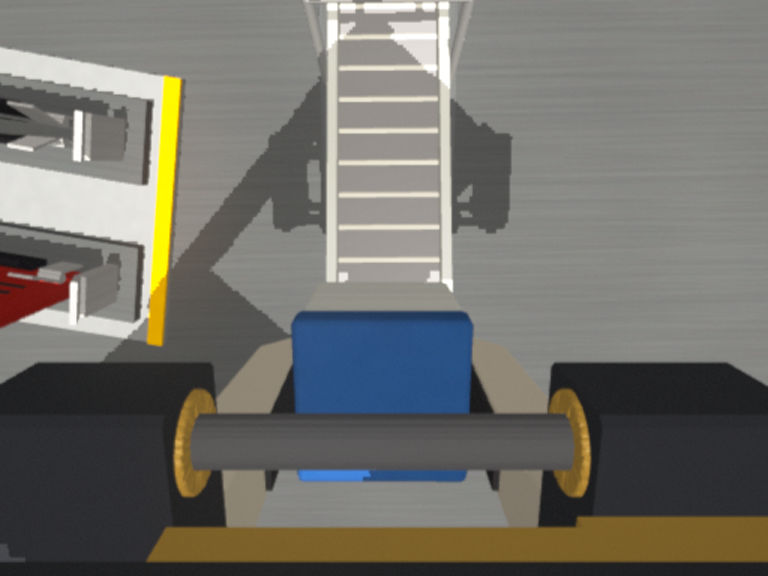

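View pics/s13.png

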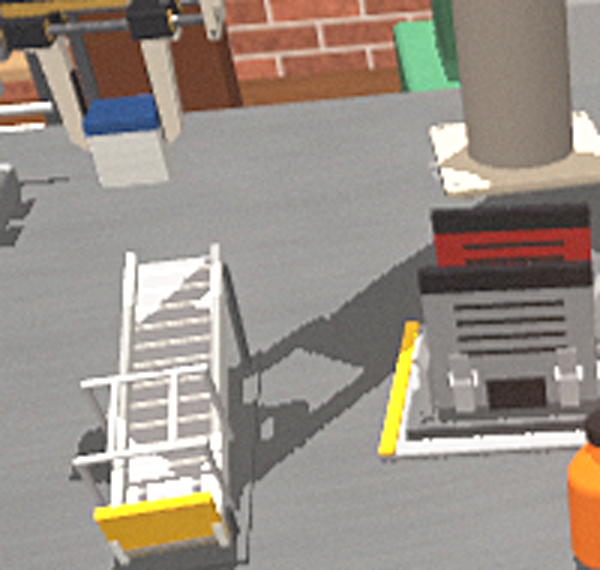

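>>> carry_out([
  {"linear": [-0.002, 0.04, 0.002], "yaw": 0.0},
  {"linear": [-0.002, 0.08, 0.0045], "yaw": 0.0},
  {"linear": [-0.002, 0.105, 0.0045], "yaw": 0.0},
  {"linear": [-0.002, 0.113, 0.0045], "yaw": 0.0},
  {"linear": [-0.002, 0.115, 0.0045], "yaw": 0.0},
])

```text
t: 15.55
tool_pos: [0.4872, -0.3693, 0.1467]
orientation: [-0.019, -2.222, 2.212]
force: [-0.6, -0.7, -3.9]
opening: 0.0513
```

```bash
python3 - <<'E'
from h import *
p,R,s=pose();print(p,R[:,2],s['t'],s['force'],s['opening'])
shot('w14')
cv2.imwrite('pics/side14.png',robot.read_camera('side'));crop('pics/side14.png','pics/d14.png',290,60,420,200,4)
E
```

```text
[ 0.4872 -0.3693  0.1467] [-0.0131 -0.9999 -0.0043] 15.55 [-0.6441 -0.737  -3.9286] 0.05127402324586008
```

View pics/w14_big.png

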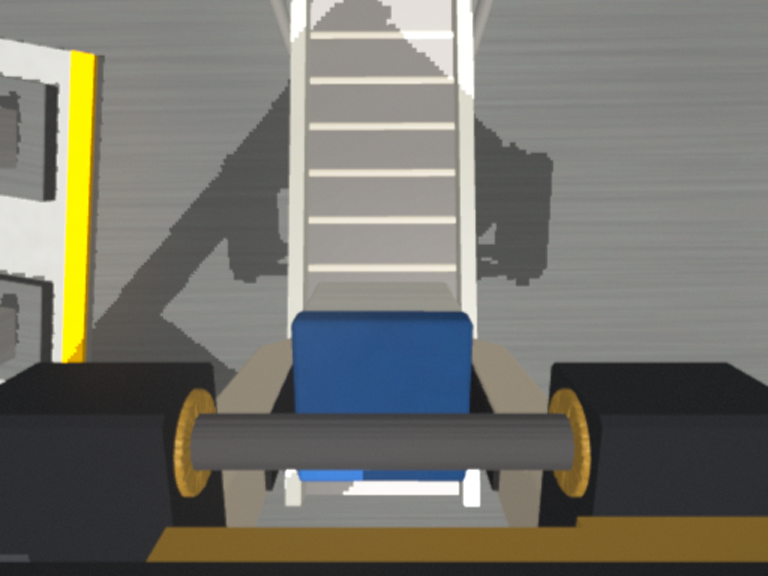

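View pics/d14.png

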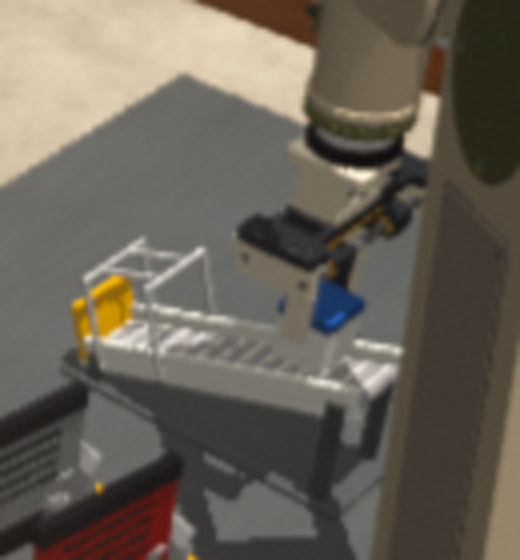

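>>> carry_out([
  {"linear": [0.0, 0.003, 0.0], "yaw": 0.0},
  {"linear": [0.0, 0.006, 0.0], "yaw": 0.0},
  {"linear": [0.0, 0.009, 0.0], "yaw": 0.0},
  {"linear": [0.0, 0.01, 0.0], "yaw": 0.0},
])

```text
t: 16.15
tool_pos: [0.4872, -0.3698, 0.1368]
orientation: [-0.02, -2.221, 2.212]
force: [-0.1, -0.6, -3.8]
opening: 0.0512
```

>>> carry_out([
  {"linear": [0.0, 0.001, 0.0], "yaw": 0.0},
  {"linear": [0.0, 0.002, 0.0], "yaw": 0.0},
  {"linear": [0.0, 0.003, 0.0], "yaw": 0.0},
])

```text
t: 16.52
tool_pos: [0.488, -0.3703, 0.1349]
orientation: [-0.022, -2.221, 2.215]
force: [1.2, 1.3, 4.8]
opening: 0.0518
```

Bed contact felt at the uphill edge, at the height predicted. Release.

>>> carry_out([
  {"linear": [0.0, 0.0, 0.0], "yaw": 0.0},
  {"linear": [0.0, 0.0, 0.0], "yaw": 0.0},
  {"linear": [0.0, 0.0, 0.0], "yaw": 0.0},
  {"linear": [0.0, 0.0, 0.0], "yaw": 0.0},
  {"linear": [0.0, 0.0, 0.0], "yaw": 0.0},
], gripper=0.9)

```text
t: 17.15
tool_pos: [0.488, -0.3702, 0.1347]
orientation: [-0.022, -2.221, 2.214]
force: [-0.2, -0.7, 1.0]
opening: 0.0835
```

```bash
python3 - <<'E'
from h import *
p,R,s=pose();print(p,s['t'],s['force'],s['opening'])
shot('w15')
E
```

```text
[ 0.488  -0.3702  0.1347] 17.15 [-0.2435 -0.7079  0.9999] 0.08348441557364575
```

View pics/w15_big.png

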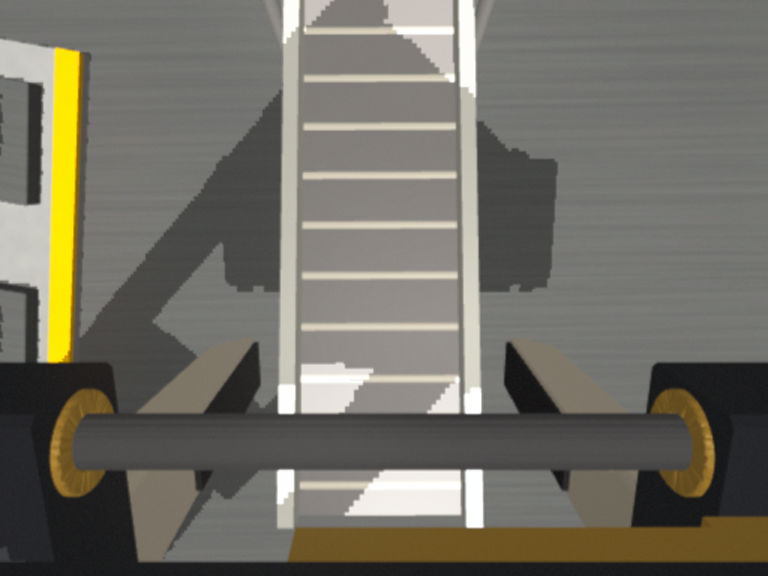

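The tin has left the open part. Raise straight up and look.

>>> carry_out([
  {"linear": [0.0, -0.03, 0.0], "yaw": 0.0},
  {"linear": [0.0, -0.08, 0.0], "yaw": 0.0},
  {"linear": [0.0, -0.13, 0.0], "yaw": 0.0},
  {"linear": [0.0, -0.18, 0.0], "yaw": 0.0},
  {"linear": [0.0, -0.2, 0.0], "yaw": 0.0},
])

```text
t: 17.82
tool_pos: [0.4875, -0.3716, 0.339]
orientation: [-0.027, -2.219, 2.221]
force: [0.8, -1.1, -1.1]
opening: 0.0838
```

```bash
python3 - <<'E'
from h import *
p,R,s=pose();print(p,s['t'],s['force'],s['opening'])
shot('w16')
for n in('scene','side'):cv2.imwrite(f'pics/{n}16.png',robot.read_camera(n))
crop('pics/scene16.png','pics/s16.png',40,140,250,280,3.8)
crop('pics/side16.png','pics/d16.png',250,100,400,240,4.2)
E
```

```text
[ 0.4875 -0.3716  0.339 ] 17.825 [ 0.8192 -1.1416 -1.0535] 0.08377250526006441
```

View pics/w16_big.png

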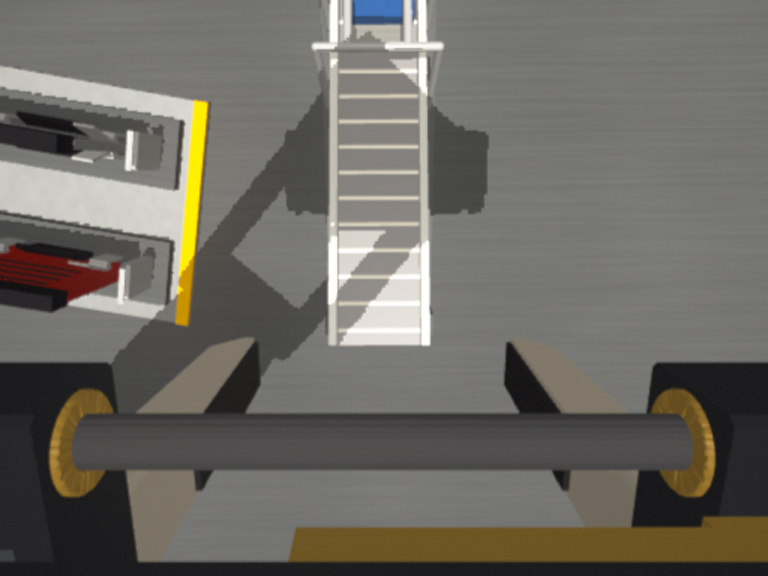

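View pics/s16.png

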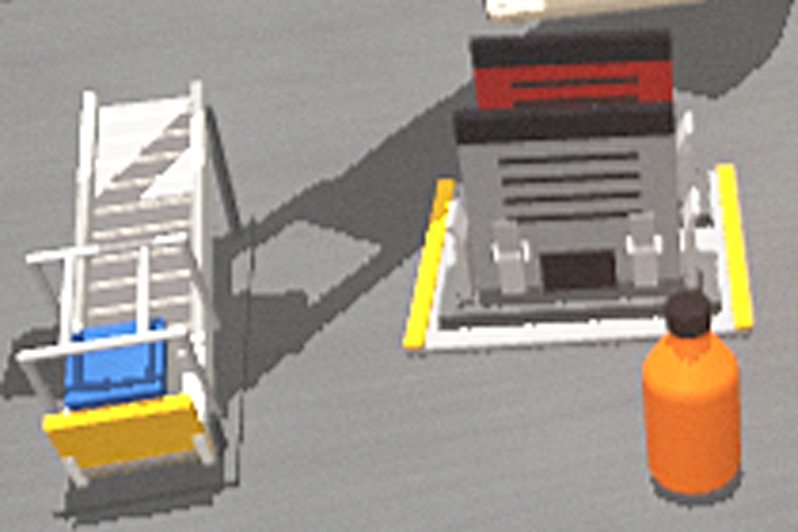

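View pics/d16.png

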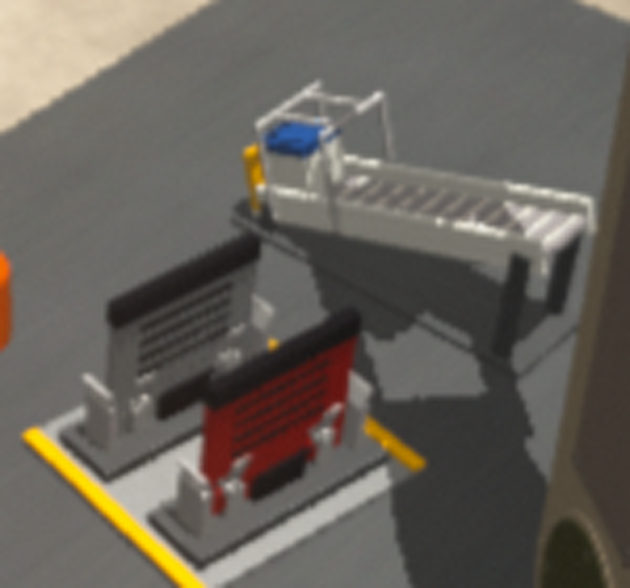

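>>> carry_out([
  {"linear": [-0.03, 0.0, -0.02], "yaw": 0.0},
  {"linear": [-0.06, 0.0, -0.04], "yaw": 0.0},
  {"linear": [-0.09, 0.0, -0.06], "yaw": 0.0},
  {"linear": [-0.1, 0.0, -0.08], "yaw": 0.0},
  {"linear": [-0.1, 0.0, -0.08], "yaw": 0.0},
])

```text
t: 18.6
tool_pos: [0.5879, -0.2907, 0.3335]
orientation: [-0.017, -2.222, 2.213]
force: [-0.3, 0.1, 0.1]
opening: 0.0837
```

```bash
python3 - <<'E'
from h import *
p,R,s=pose();print(p,s['t'],s['force'],s['opening'])
c,im=shot('w17')
h=cv2.cvtColor(im,cv2.COLOR_BGR2HSV)
E
```

```text
[ 0.5879 -0.2907  0.3335] 18.6 [-0.2781  0.1389  0.1371] 0.08371041086398077
```

View pics/w17_big.png

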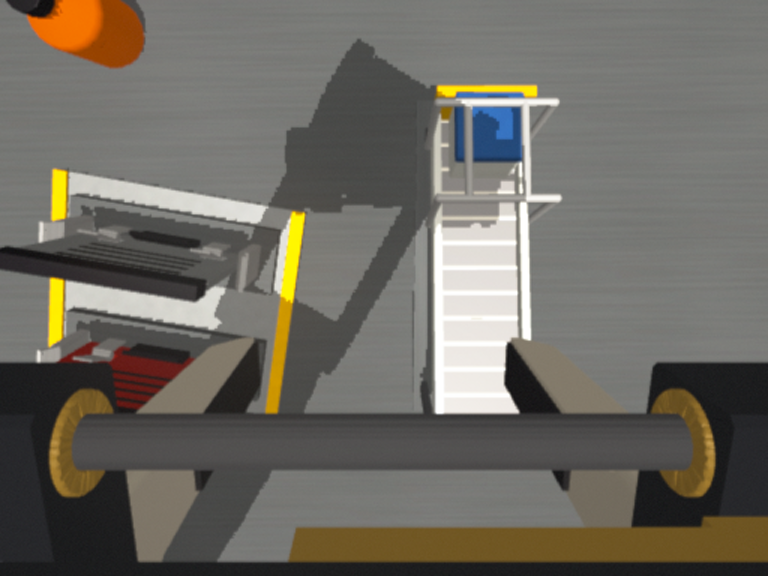

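```bash
python3 - <<'E'
from h import *
print(rel([.47,-.15,.36],(np.cos(.183),-np.sin(.183))))
E
```

```text
(array([ 0.1191, -0.026 , -0.1404]), np.float64(-1.4003486161907772))
```

>>> carry_out([
  {"linear": [0.03, -0.026, -0.03], "yaw": -0.17},
  {"linear": [0.06, -0.026, -0.06], "yaw": -0.34},
  {"linear": [0.09, -0.026, -0.1], "yaw": -0.51},
  {"linear": [0.119, -0.026, -0.14], "yaw": -0.68},
  {"linear": [0.119, -0.026, -0.14], "yaw": -0.85},
])

```text
t: 19.27
tool_pos: [0.4679, -0.1492, 0.3605]
orientation: [-0.765, 1.719, -1.72]
force: [-0.3, 0.8, 0.0]
opening: 0.0834
```

>>> carry_out([
  {"linear": [0.0, 0.0, 0.0], "yaw": -0.17},
  {"linear": [0.0, 0.0, 0.0], "yaw": -0.34},
  {"linear": [0.0, 0.0, 0.0], "yaw": -0.51},
  {"linear": [0.0, 0.0, 0.0], "yaw": -0.55},
  {"linear": [0.0, 0.0, 0.0], "yaw": -0.55},
])

```text
t: 19.9
tool_pos: [0.4671, -0.1501, 0.3603]
orientation: [-1.113, 1.337, -1.341]
force: [0.2, -0.1, -1.0]
opening: 0.0836
```

```bash
python3 - <<'E'
from h import *
p,R,s=pose();print(p,R[:,2],s['t'],s['force'])
shot('w18');crop('pics/w18.png','pics/w18c.png',190,10,370,200,3.1)
E
```

```text
[ 0.4671 -0.1501  0.3603] [ 0.984  -0.1782  0.0054] 19.9 [ 0.2105 -0.0527 -1.0335]
```

View pics/w18c.png

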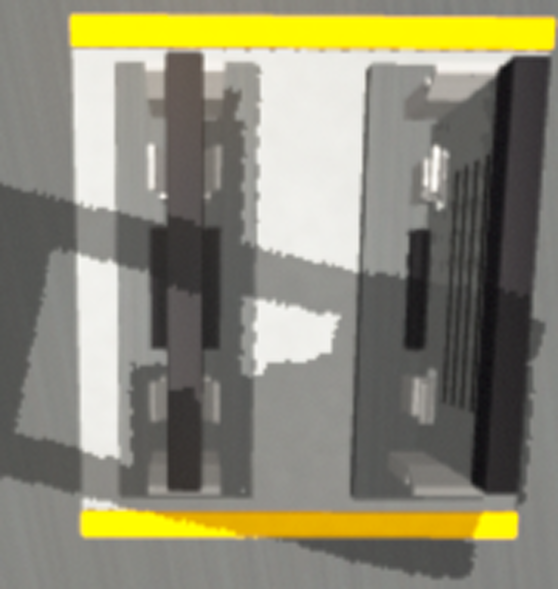

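```bash
python3 - <<'E'
from h import *
c=ld('w18');f=lambda x,y,z:onz(c,190+x/3.1,10+y/3.1,z)
C=[f(*q,.153) for q in((165,52),(203,52),(201,490),(167,490))]
Q=[f(*q,.018) for q in((115,62),(260,62),(250,497),(121,497))]
m=np.mean(C,0);n=np.mean(Q,0);yd=C[0]+C[1]-C[2]-C[3];yq=Q[0]+Q[1]-Q[2]-Q[3]
print(m,n,'len',np.linalg.norm(yd)/2,'wid',np.linalg.norm(C[0]-C[1]),'ang',np.arctan2(yd[1],yd[0])-np.pi/2,np.arctan2(yq[1],yq[0])-np.pi/2)
u=np.array([.9833,-.182,0]);v=np.array([.182,.9833,0]);d=m-n;print('across',u@d,'along',v@d)
g=[f(*q,.153) for q in((512,57),(552,57),(516,498),(474,490))];print('grey',np.mean(g,0))
print(robot.read_state()['dq'])
robot.close_job()
E
```

```text
[ 0.4777 -0.0756  0.153 ] [ 0.4778 -0.0759  0.018 ] len 0.13855162215271974 wid 0.0118930455535055 ang -0.1828340117230749 -0.18704794024221516
across -7.656134038166594e-05 along 0.0002994754288366778
grey [ 0.5839 -0.0962  0.153 ]
[ 0.0055  0.0043 -0.0051  0.0026  0.0022  0.0094]
the job is handed in; nothing more can be done
```

I clipped the red cover into the empty slot and let the tin slide down the lane to the yellow stop. I then handed the job in after about 20 of the 62 s. No verdict was reported.

- **Cover:** In the last wrist picture the rail sits over the middle of the slot plate, 0.1 mm off across and 0.3 mm off along. It is turned 0.004 rad from the plate, and its width and length come out as they should. Pushing down with up to 29 N did not lower it further. It stopped at the tool height worked out for fully home (0.1317 m against 0.132 m), and the rail height in the scene picture agrees to within about 2 mm.
- **Clip force:** I never saw the 10–20 N clip resistance. Forces were only reported at the end of each move, so I judge that it snapped home from the height and the floor contact. The pictures seem to show the clips in the windows, but they are not sharp enough to confirm it.
- **Side shift:** The hard push moved the rail about 3 mm sideways. I moved it back before letting go, and the final picture shows it centred.
- **Tin:** It slid down when I let go. The last view shows it lid up under the hoops against the stop and roughly centred. I judged this from the pictures and did not measure its distance to the stop.
- **Left alone:** The grey cover and oil bottle look unmoved, but I did not measure their shift. I did not look at the hammer again after gripping the tin; the arm did not go near it after that. The gripper was clear of everything at hand-in.

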